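# Check the hooded tipping sorter: hinge holds, tray tips

## Robot

A 6-joint arm with a two-finger parallel gripper is mounted at the origin on a cart in front of the work surface, level with it; the furniture and walls round the work are solid. World frame = base frame: x ahead of the robot, y to its left, z up, the work surface at z = 0. Lengths are in mm, angles in rad, forces in N, time in s.
With the tool pointing down it reaches from about 350 to 875 mm from the base axis. Payload 4.2 kg.
Tool frame: the origin (TCP) lies midway between the tips of the shut fingers; the grasp point (between the pads) lies 19 mm behind it; z points along the fingers, y is the direction in which the jaws open and shut (so a half turn about z gives the same grasp; the last joint's range is limited). The gripper opens to 85 mm and grips with 20 to 120 N. Pads are 22 mm wide; open, the fingers measure 114 mm over their backs; the gripper's body (76 mm by 85 mm) begins 54 mm behind the grasp point. The pads swing forward as they close: fully open they stand 13 mm farther back than shut.
Start: joints at [-1.067, 0.385, 0.008, 0, -1.194, -0.259], TCP at [151.494, -606.341, 231.312] pointing down, gripper open.
Joint ranges: [-3.14, 3.14], [-1.21, 2.06], [-1.07, 1.41], [-3.16, 2.05], [-2.99, -0.16], [-3.1, 3.1]. Speed limits (rad/s): [2.79, 2.79, 3.14, 3.14, 3.14, 3.14].

## Interface

Orientations are given as a unit quaternion [x, y, z, w].
In Python, from bench import readout, optics, workorder, nets gives the robot as it stands. The module is installed in compiled form; this text tells all that it offers.
- The arm moves only by the tool move_arm, never from a script. Its argument "steps" is a list of rows, each a list of 7 numbers: the opening, from -1 (shut) to 1 (fully open), so that 0 is half open, then the shift along the world's x, y, z in mm, then the turn, a rotation vector about the world's x, y, z in rad. In form: [[gripper, tx, ty, tz, wx, wy, wz], ...]. A call has 1 to 5 rows; each row is the pose to reach, as a shift and turn from the pose commanded when the call began; what a row does not reach only later rows make up. A row lasts 1/12 s, in which the tool goes at most 41.7 mm and 7.16 degrees, less where a joint would pass 70% of its speed; a pose out of reach is approached as far as the arm can. A call with a gripper value outside its range is refused whole. The fingers move at their own pace and stop on an object; the grip force is fixed at half the most. Time passes only in rows, so rows that repeat a pose let the fingers close. It gives the time, the measured TCP pose, the force and the opening at its end, in the units of the state.
- readout.read_state(): the state, without advancing time (a new reading comes with each control period).
- optics.get_image(name): name is "scene" or "top" or "wrist"; returns a dict with "frame" (480x640x3 uint8, blue, green, red), "fx", "fy", "cx", "cy" (pixels), "rvec" (rotation vector, rad) and "tvec" (3), from world to camera coordinates, as OpenCV has them. Camera axes: x right, y down, z forward; pixel columns grow to the right and rows downward; lengths in mm; the calibration is good to about 2 mm. A picture is of the moment at which its call begins. There is no depth.
- workorder.job_done(): hands the job in, once; it reports no verdict.
Trained networks look in a picture, given as the dict that the camera call returned (one of the last four; its "shot" number tells which), for a name from the list of things; names that differ only in an ending like _2 or _b are one class to them, and where a whole thing is asked for, a point or a joint stands for the part that bears it (a point fixed in the world has none). Each returns a list of dicts, best first, with "conf" (0 to 1); they miss things now and then, are a little off and sometimes report something else, mostly with a low value. They report only what shows in the picture. A call takes as long as a camera call. They do not tell look-alikes from the thing itself.
- nets.silhouettes(name, picture): "region" (480x640 bool, what is visible of it) and "extent" ([left, top, right, bottom] in pixels, round what is visible of it).
- nets.tip_of(name, picture): "uv" ([column, row] in pixels: a listed point, or the origin of a listed thing).
The state is a dict: "clock": time; "joints": joint angles; "joint_vel": joint speeds; "joint_efforts": joint torques, N m; "position": TCP position; "ee_rot": TCP orientation; "contact_force": force on the tool from outside, world axes, zero at the start; "wrist_torque": the same for the moment, N m; "gripper_width": finger opening in mm.
Only numpy, scipy, OpenCV 4.12 (cv2) and the standard library are available. Lean on these libraries where they do the work, as an engineer would, in place of code of your own. Each camera call takes 0.05 s, during which the arm holds its last target.

## Task

Check the white tipping sorter: lift its yellow hood lid by the black tab to about 55 degrees open, let go, and see for a good second that its friction hinge holds it there. Then reach in under the raised lid and set the brass check weight gently and upright on the green pad, so that its weight tips the tray down toward the outlet at the back, and leave weight and lid like that without disturbing the loose things around.

Things in the scene. Friction and masses are not known exactly. Their poses are not given: they have to be found in the camera images.
- sorter: White sheet-metal housing on 34 mm feet, fixed to the deck, 180 (x) x 190 (y) x 114 mm (z, with feet), walls 5 mm, open at the top under the lid. Origin: centre of its underside, on the deck; x points from its front (toward the robot) to its back, z up; may be turned about z. Upper edges above the deck: low front wall 64 mm, side walls 114 mm. Inside width 180 mm. It carries the lid and the tray.
- hood_lid (a joint): Flat yellow lid, 187 mm from hinge to front edge, 188 mm wide, 5 mm thick, 0.25 kg. Angle in rad: 0 = closed and level; grows as the front edge rises; 1.75 = stop; 55 degrees = 0.96. The friction hinge takes about 0.3 to 0.9 N m to turn (about 4 N upward at the tab) and holds the lid at any angle at which it is left. Starts closed or slightly ajar.
- hood_lid_hinge (a point): Point on the lid's hinge line, in the middle of its width: 90 mm behind and 119 mm above the sorter's origin. Its frame turns with the lid: -x runs from the hinge to the lid's front edge, y along the hinge (parallel to the sorter's y).
- tab (a point): Grasp centre of the black tab, an upright fin in the middle of the lid's front edge: 12 mm thick along the sorter's y, 24 mm high, standing out 46 mm ahead of the edge. The point lies 217 mm from the hinge line along the lid (30 mm ahead of the edge) and 4 mm above the lid's mid-plane. Nothing stands within 50 mm of either side of the tab at its height.
- rocker (a joint): Tilting steel tray inside the sorter, 103 (x) x 110 mm (y), pivoting about a line along the sorter's y, 55 mm ahead of and 70 mm above the sorter's origin. Angle in rad: 0 = level, held so by a counterweight; grows as its rear end goes down; 0.28 = fully tipped against its stop. About 0.5 N on the green pad tips it. Lip 6 mm high at the rear end, rims 5 mm along the sides.
- pad (a point): Centre of the green pad (52 mm in diameter) on the upper face of the tray, 35 mm behind its pivot; with the tray level 76 mm above the deck and 110 mm ahead of the lid's hinge line. z out of the tray. With the lid at 55 degrees a tool held vertical over the pad would hit the lid; one tilted 25 to 40 degrees, its fingers pointing down and toward the sorter's back, clears it.
- weight_knob (a point): Grasp centre of the brass check weight's knob, 47 mm above its flat base. The weight (about 0.22 kg) is 63 mm high: base 42 mm in diameter and 18 mm high, then a neck, then a round upright knob 24 mm in diameter from 30 to 61 mm above the base. It starts upright on the deck, to the robot's right. z is its own axis, upward.
- weight_base (a point): Centre of the underside of the check weight; z is its own axis, upward.
- sample_can: Loose bystander: white drinks can, 66 mm in diameter, 122 mm high, in a ring at the right side; origin at the centre of its underside.
- date_stamp: Loose bystander: hand stamp with a black foot 34 x 34 mm and a red knob, 70 mm high; origin at the centre of its underside.
- pipe_clamp: Loose bystander: steel ring clamp lying flat, 64 x 86 x 16 mm; origin at the centre of its underside.
- screwdriver: Loose bystander: screwdriver with an orange handle lying flat, 196 mm long, 26 mm thick; origin at the centre of its underside.
Mind the look-alikes: they are no part of the job. Of the things shaped like the part that bears weight_knob, the brass one is meant.

How it is judged:
By the outcome, as a careful person would: the job done as asked, in the order asked, and still so for the second after the job is handed in, with the robot touching nothing.
It also fails if it takes over 69 s, if anything falls off the work surface, if the arm or the gripper's body presses on something with over 40 N, if the wrist force passes 120 N, or if a joint passes its speed limit or range.

## Working session

There is one attempt and no reset: what is moved stays moved. The work goes in short steps, Python scripts to look and compute and a tool call to move; the robot and the scene stay as the last step left them, time stands still between calls to the robot, and variables do not carry over. Pictures are saved under pics/ and viewed, and the job is handed in when it is done.

Besides the shell and the picture viewer there is one more tool, called after "Request:" as name(argument=value, ...), one argument or row to a line, values as JSON. move_arm: Moves the arm, as the interface text tells. Its arguments: {"type":"object","properties":{"steps":{"type":"array","items":{"type":"array","items":{"type":"number"}}}},"required":["steps"]}

```bash
mkdir -p pics
cat > h.py <<'E'
import numpy as np, cv2
from bench import readout, optics, workorder, nets
from scipy.spatial.transform import Rotation as R
def cam(p):
    K=np.array([[p['fx'],0,p['cx']],[0,p['fy'],p['cy']],[0,0,1.]])
    return K,R.from_rotvec(np.ravel(p['rvec'])).as_matrix(),np.ravel(p['tvec'])
def proj(p,X):
    K,Rm,t=cam(p); c=np.atleast_2d(X)@Rm.T+t; q=c@K.T; return q[:,:2]/q[:,2:]
def ray(p,uv):
    K,Rm,t=cam(p); d=Rm.T@np.linalg.inv(K)@np.array([uv[0],uv[1],1.]); return -Rm.T@t,d/np.linalg.norm(d)
def atz(p,uv,z):
    o,d=ray(p,uv); return o+d*(z-o[2])/d[2]
def tri(obs):
    A=np.zeros((3,3));b=np.zeros(3)
    for p,uv in obs:
        o,d=ray(p,uv);M=np.eye(3)-np.outer(d,d);A+=M;b+=M@o
    return np.linalg.solve(A,b)
E
python3 - <<'E'
from h import *
s=readout.read_state(); print(s)
P={n:optics.get_image(n) for n in ['scene','top','wrist']}
for n,p in P.items():
    cv2.imwrite(f'pics/a_{n}.png',p['frame'])
    o,_=ray(p,(320,240)); print(n,o.round(),p['fx'])
    for k in ['sorter','hood_lid','hood_lid_hinge','tab','rocker','pad','weight_knob','weight_base','sample_can','date_stamp','pipe_clamp','screwdriver']:
        print(n,k,[(np.round(d['uv']).tolist(),round(d['conf'],2)) for d in nets.tip_of(k,p)])
E
```

```text
{'clock': 0.0, 'joints': array([-1.06742235e+00,  3.85578841e-01,  6.61358846e-03, -4.90707546e-04,
       -1.19399416e+00, -2.58610275e-01]), 'joint_vel': array([-0.00133763, -0.00048407, -0.00208076,  0.00188214,  0.00190086,
       -0.00087638]), 'joint_efforts': array([ 6.36497771e-04, -3.92287624e+01,  1.88400722e+01,  4.18620050e+00,
       -4.62281474e-03,  9.92254769e-06]), 'position': array([ 151.33436405, -605.7977666 ,  230.20457148]), 'ee_rot': array([-1.21986664e-01,  9.92531124e-01,  1.08878590e-03, -1.90469897e-04]), 'contact_force': array([-0.65795436, -0.08248108, -0.79217336]), 'wrist_torque': array([ 0.03125061, -0.0186108 ,  0.02089296]), 'gripper_width': 85.27860174927208}
scene [145. 638. 442.] 467.2839317879587
scene sorter [([272.0, 293.0], 0.56)]Traceback (most recent call last):
  File "<stdin>", line 8, in <module>
ValueError: it knows: date_stamp, hood_lid_hinge, pad, pipe_clamp, sample_can, screwdriver, sorter, tab, weight_base, weight_knob
```

Run:
```python
from h import *
import pickle
P={n:optics.get_image(n) for n in ['scene','top','wrist']}
pickle.dump(P,open('a.pkl','wb'))
for n,p in P.items():
    cv2.imwrite(f'pics/a_{n}.png',p['frame'])
    o,_=ray(p,(320,240)); print(n,o.round(),p['fx'])
    for k in ['sorter','hood_lid_hinge','tab','pad','weight_knob','weight_base','sample_can','date_stamp','pipe_clamp','screwdriver']:
        print(n,k,[(np.round(d['uv'],1).tolist(),round(d['conf'],2)) for d in nets.tip_of(k,p)])
```

```text
scene [145. 638. 442.] 467.2839317879587
scene sorter [([271.6, 291.3], 0.66)]
scene hood_lid_hinge [([224.1, 224.3], 0.97)]
scene tab [([332.1, 230.1], 0.78)]
scene pad [([277.7, 258.5], 0.84)]
scene weight_knob [([373.3, 238.0], 0.74), ([258.6, 328.9], 0.69)]
scene weight_base [([369.7, 258.6], 0.88), ([260.4, 354.9], 0.72), ([277.2, 256.7], 0.23)]
scene sample_can [([349.5, 233.1], 0.56)]
scene date_stamp []
scene pipe_clamp [([366.6, 339.6], 0.95)]
scene screwdriver [([396.1, 300.1], 0.96)]
top [ 461.  -41. 1002.] 541.9304338068605
top sorter [([262.1, 221.6], 0.79), ([381.5, 272.2], 0.52), ([236.2, 328.2], 0.28)]
top hood_lid_hinge [([250.2, 156.5], 0.92)]
top tab [([250.6, 284.6], 0.66)]
top pad []
top weight_knob [([378.2, 273.4], 0.74), ([171.2, 262.9], 0.58), ([436.5, 213.3], 0.44)]
top weight_base [([180.4, 263.3], 0.63)]
top sample_can [([433.8, 216.4], 0.71)]
top date_stamp [([386.0, 216.3], 0.94)]
top pipe_clamp [([237.5, 328.5], 0.9), ([382.1, 272.6], 0.36)]
top screwdriver [([310.6, 330.9], 0.72), ([245.0, 155.8], 0.71)]
wrist [  77. -624.  373.] 353.3510102456345
wrist sorter []
wrist hood_lid_hinge []
wrist tab []
wrist pad []
wrist weight_knob []
wrist weight_base []
wrist sample_can []
wrist date_stamp []
wrist pipe_clamp []
wrist screwdriver []
```

View pics/a_scene.png

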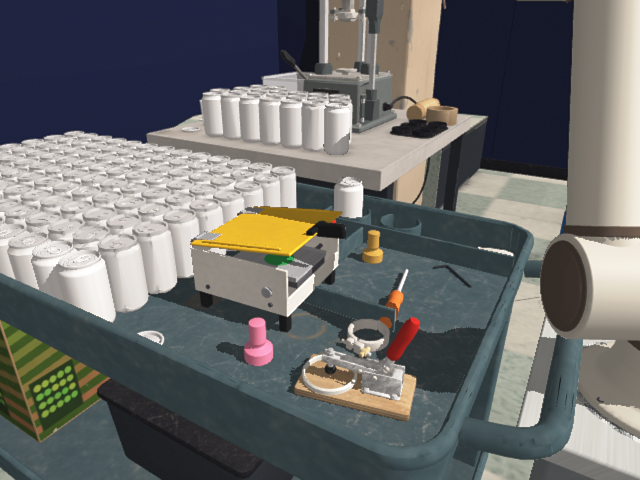

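View pics/a_top.png

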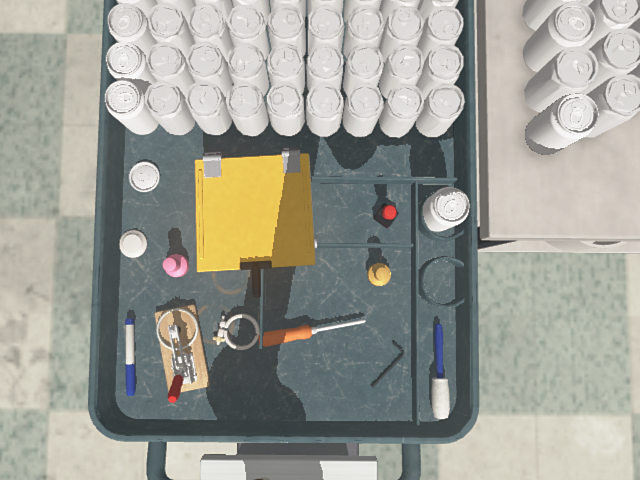

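View pics/a_wrist.png

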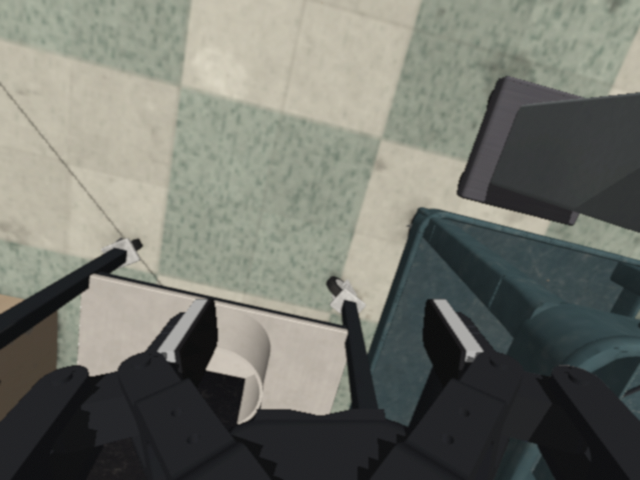

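The brass-coloured candidate is at scene (373,238) / top (378,273), on the robot's right. The pink look-alike is at scene (258,329) / top (172,263). I'll confirm with a crop and triangulate.

Run:
```python
from h import *
import pickle
P=pickle.load(open('a.pkl','rb'))
S,T=P['scene'],P['top']
a=cv2.resize(S['frame'][180:300,170:420],None,fx=3,fy=3,interpolation=cv2.INTER_CUBIC)
cv2.imwrite('pics/c1.png',a)
b=cv2.resize(T['frame'][140:300,180:400],None,fx=3.5,fy=3.5,interpolation=cv2.INTER_CUBIC)
cv2.imwrite('pics/c2.png',b)
for n,u,v in [('hinge',(224.1,224.3),(250.2,156.5)),('tab',(332.1,230.1),(250.6,284.6)),('knob',(373.3,238),(378.2,273.4))]:
    X=tri([(S,u),(T,v)]); print(n,X.round(1),proj(S,X).round(1),proj(T,X).round(1))
print('base',atz(S,(369.7,258.6),0))
print('knobtop z47',atz(T,(378.2,273.4),47), atz(S,(373.3,238),47))
```

```text
hinge [673.2  64.2 118.5] [[223.8 224.2]] [[250.4 156.7]]
tab [461.   55.7 152. ] [[331.3 230. ]] [[251.  285.3]]
knob [ 481.8 -156.2   50.2] [[372.3 238. ]] [[378.7 274.4]]
base [ 487.03305781 -161.14088346    0.        ]
knobtop z47 [ 483.66631868 -155.82410373   47.        ] [ 482.74412337 -163.56184599   47.        ]
```

View pics/c1.png

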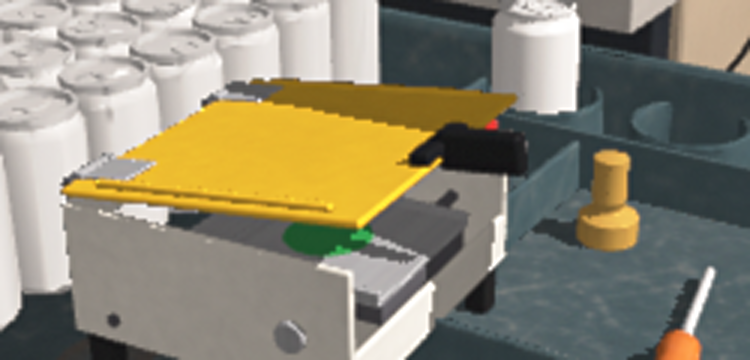

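View pics/c2.png

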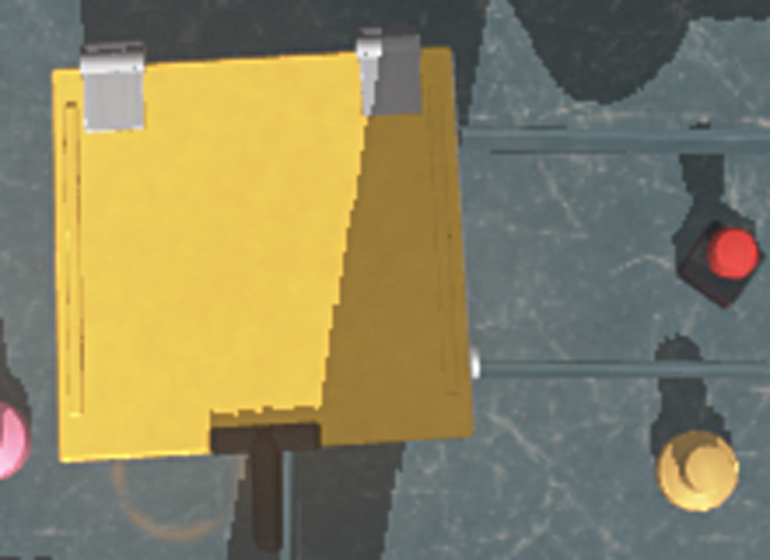

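The crops confirm the brass weight: brass-yellow body, upright, at c1 (608,200). The lid is slightly ajar. Next I'll fit the sorter pose and lid angle from the corner pixels.

```bash
cat >> h.py <<'E'
def lidpt(x,y,yaw,th,l,w,h):
    # l toward front from hinge, w along y, h above mid-plane
    v=np.array([90-l*np.cos(th)+h*np.sin(th)*1.0, w, 119+l*np.sin(th)+h*np.cos(th)])
    return R.from_euler('z',yaw).apply(v)+[x,y,0]
def sp(x,y,yaw,v): return R.from_euler('z',yaw).apply(v)+[x,y,0]
E
python3 - <<'E'
from h import *
import pickle
from scipy.optimize import least_squares
P=pickle.load(open('a.pkl','rb'))
S,T=P['scene'],P['top']
obs=[(T,(194.9,160),0,94,2.5),(T,(308.9,153.4),0,-94,2.5),(T,(315.1,264.6),187,-94,2.5),(T,(197.4,272),187,94,2.5),
(S,(191.7,241.7),0,94,2.5),(S,(289.3,254.7),187,94,0),(S,(253.3,206.7),0,-94,2.5),(S,(342.3,212.3),187,-94,2.5),
(T,(250.2,156.5),0,0,0),(S,(224.1,224.3),0,0,0),(T,(250.6,284.6),217,0,4),(S,(332.1,230.1),217,0,4)]
def f(q): return np.concatenate([(proj(p,lidpt(*q,l,w,h))[0]-uv) for p,uv,l,w,h in obs])
r=least_squares(f,[580,60,0,0.1],loss='soft_l1'); print(r.x, r.x[3]*57.3); print(f(r.x).reshape(-1,2).round(1))
q=r.x; print('tab',lidpt(*q,217,0,4),'tab55',lidpt(*q[:3],.96,217,0,4))
for v,n in [((-20,0,76),'pad'),((-90,0,64),'front')]: print(n,sp(*q[:3],v),proj(S,sp(*q[:3],v)))
for v in [(-90,95,64),(-90,-95,64),(90,95,114),(-90,95,34),(90,95,34)]: print(v,proj(S,sp(*q[:3],v)).round())
E
```

```text
[5.83376239e+02 5.60744307e+01 6.82359926e-02 1.19527404e-01] 6.848920265923396
[[-0.5 -0.5]
 [-0.7 -0.6]
 [-0.1 -0.1]
 [-1.1 -0.3]
 [-2.9  0.7]
 [-0.3  0.3]
 [ 0.5 -1.1]
 [-0.4 -1.5]
 [ 1.3  0.2]
 [ 0.4 -0.7]
 [ 5.7  2.3]
 [ 3.   0.3]]
tab [458.6923215   47.55327045 148.84719072] tab55 [552.27172225  53.94868283 299.05865027]
pad [563.42278198  54.71076962  76.        ] [[278.60482578 258.04284561]]
front [493.58568403  49.93795598  64.        ] [[314.97047316 273.16235692]]
(-90, 95, 64) [[286. 301.]]
(-90, -95, 64) [[338. 251.]]
(90, 95, 114) [[189. 247.]]
(-90, 95, 34) [[287. 317.]]
(90, 95, 34) [[194. 290.]]
```

```bash
cat >> h.py <<'E'
Q0=np.array([583.4,56.1,0.068])
def orient(p,az):
    # p pitch below horizontal (rad), az azimuth; tool y horizontal
    z=np.array([np.cos(p)*np.cos(az),np.cos(p)*np.sin(az),-np.sin(p)]);y=np.array([-np.sin(az),np.cos(az),0]);x=np.cross(y,z)
    return R.from_matrix(np.c_[x,y,z])
def go(pos,p,az,grasp=True):
    """print shift and turn to bring grasp point (or tcp) to pos"""
    s=readout.read_state(); Rt=orient(p,az); tcp=np.array(pos)+(19*Rt.as_matrix()[:,2] if grasp else 0)
    rv=(Rt*R.from_quat(s['ee_rot']).inv()).as_rotvec(); d=tcp-s['position']
    print('shift',d.round(1),'rot',rv.round(4),'deg',np.degrees(np.linalg.norm(rv)).round(1),'rows',np.ceil(max(np.linalg.norm(d)/41.7,np.degrees(np.linalg.norm(rv))/7.16)))
    return d,rv
def st():
    s=readout.read_state(); M=R.from_quat(s['ee_rot']).as_matrix();z=M[:,2]
    print('t',round(s['clock'],2),'tcp',s['position'].round(1),'gp',(s['position']-19*z).round(1),'pitch',np.degrees(np.arcsin(-z[2])).round(1),'az',np.degrees(np.arctan2(z[1],z[0])).round(1),'y',M[:,1].round(3),'F',s['contact_force'].round(1),'w',round(s['gripper_width'],1),'j',s['joints'].round(2))
E
python3 - <<'E'
from h import *
st(); go([330,-300,320],np.radians(75),-0.5)
go([370,48,240],np.radians(55),0.068)
E
```

```text
t 1.85 tcp [ 151.5 -606.4  231.3] gp [ 151.5 -606.4  250.3] pitch 90.0 az -94.6 y [-0.242  0.97  -0.   ] F [ 0.4 -0.1  0.4] w 85.5 j [-1.07  0.38  0.01  0.   -1.19 -0.26]
shift [182.8 304.   70.3] rot [-0.0341 -0.2658 -0.7404] deg 45.1 rows 9.0
shift [229.4 655.1  -6.9] rot [ 0.0953 -0.6042 -0.1712] deg 36.4 rows 17.0
```

Request:
move_arm(
  steps=[
    [0.1, 40, 80, 20, 0, 0, 0],
    [0.1, 70, 120, 40, 0, 0, 0],
    [0.1, 90, 160, 60, 0, 0, 0],
    [0.1, 110, 200, 60, 0, 0, 0],
    [0.1, 130, 230, 70, 0, 0, 0],
  ],
)

```text
clock: 2.27
position: [249.9, -429.8, 286.7]
ee_rot: [-0.122, 0.993, -0.0, 0.0]
contact_force: [1.5, 0.8, 0.9]
gripper_width: 46.8
```

Request:
move_arm(
  steps=[
    [0.1, 20, 40, 0, 0, 0, 0],
    [0.1, 40, 80, 0, 0, 0, -0.05],
    [0.1, 60, 120, 0, 0, 0, -0.1],
    [0.1, 80, 160, 0, 0, 0, -0.15],
    [0.1, 90, 200, 0, 0, 0, -0.17],
  ],
)

```text
clock: 2.68
position: [337.2, -240.8, 286.4]
ee_rot: [-0.036, 0.999, -0.0, 0.001]
contact_force: [0.8, 0.0, -0.6]
gripper_width: 46.8
```

Run:
```python
from h import *
st(); go([370,48,250],np.radians(55),0.068)
```

```text
t 2.68 tcp [ 337.2 -240.8  286.4] gp [ 337.2 -240.8  305.4] pitch 89.9 az -22.9 y [-0.073  0.997 -0.001] F [ 0.8  0.  -0.6] w 46.8 j [-0.22 -0.03 -0.37  0.   -1.23 -1.27]
shift [ 43.7 289.5 -51.9] rot [ 0.0434 -0.6081 -0.0043] deg 34.9 rows 8.0
```

Request:
move_arm(
  steps=[
    [0.1, 10, 40, 0, 0, 0, 0],
    [0.1, 15, 80, 0, 0, -0.06, 0],
    [0.1, 20, 120, 0, 0, -0.12, 0],
    [0.1, 25, 160, 0, 0, -0.2, 0],
    [0.1, 30, 200, 0, 0.01, -0.3, 0],
  ],
)

```text
clock: 3.1
position: [366.6, -45.5, 287.3]
ee_rot: [-0.036, 0.989, -0.001, 0.147]
contact_force: [0.9, 0.9, -0.0]
gripper_width: 47.1
```

Request:
move_arm(
  steps=[
    [0.1, 0, 30, 0, 0, -0.06, 0],
    [0.1, 0, 60, 0, 0.01, -0.12, 0],
    [0.1, 0, 88, 0, 0.02, -0.2, 0],
    [0.1, 0, 88, 0, 0.02, -0.25, 0],
    [0.1, 0, 88, 0, 0.02, -0.3, 0],
  ],
)

```text
clock: 3.52
position: [364.8, 42.3, 286.0]
ee_rot: [-0.037, 0.956, 0.004, 0.292]
contact_force: [-0.3, -1.0, -0.8]
gripper_width: 47.2
```

Run:
```python
from h import *
st(); go([370,48,250],np.radians(55),0.068)
import pickle
P={n:optics.get_image(n) for n in ['scene','wrist']}
for n in P: cv2.imwrite(f'pics/b_{n}.png',P[n]['frame'])
p=P['wrist']
for k in ['tab','hood_lid_hinge','pad']:
   print(k,[(np.round(d['uv'],1).tolist(),round(d['conf'],2)) for d in nets.tip_of(k,p)])
print(proj(p,lidpt(*Q0,.1195,217,0,4)),proj(p,lidpt(*Q0,.1195,187,94,2.5)),proj(p,lidpt(*Q0,.1195,187,-94,2.5)))
```

```text
t 3.52 tcp [364.8  42.3 286. ] gp [354.3  41.8 301.7] pitch 56.1 az 3.0 y [-0.074  0.997 -0.015] F [-0.3 -1.  -0.8] w 47.2 j [ 0.84 -0.47 -1.01  0.66 -0.71 -2.78]
shift [ 16.    6.4 -51.5] rot [ 0.0159 -0.0179 -0.0057] deg 1.4 rows 2.0
tab [([326.0, 219.6], 0.66)]
hood_lid_hinge [([323.9, 303.9], 0.65)]
pad [([323.1, 232.1], 0.86)]
[[323.19128316 221.09213796]] [[419.59173208 239.05503225]] [[226.6676723  235.63039994]]
```

View pics/b_wrist.png

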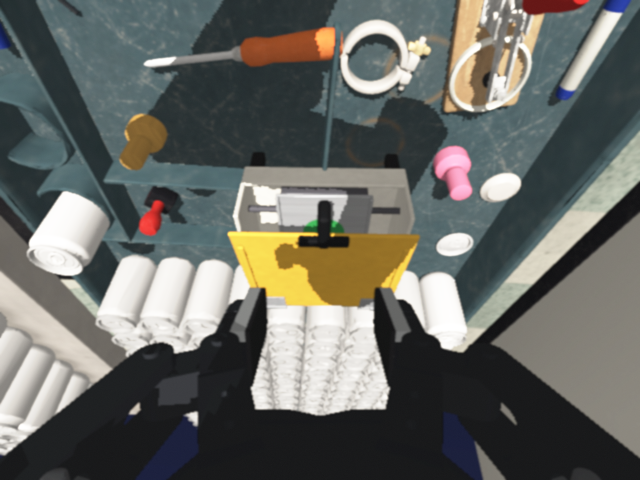

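View pics/b_scene.png

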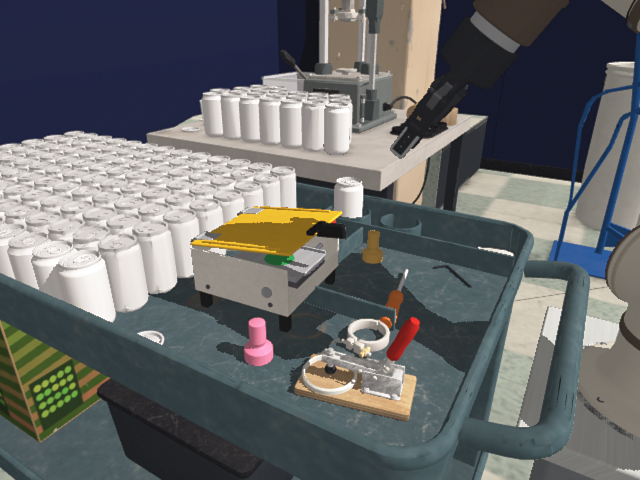

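Run:
```python
from h import *
go([424,45.2,198],np.radians(55),0.068)
go(lidpt(*Q0,.1195,217,0,4),np.radians(55),0.068)
```

```text
shift [  68.6    5.5 -104.6] rot [ 0.0158 -0.0219  0.0016] deg 1.5 rows 4.0
shift [ 103.3    7.9 -153.8] rot [ 0.0158 -0.0219  0.0016] deg 1.5 rows 5.0
```

Request:
move_arm(
  steps=[
    [0.1, 20, 2, -20, 0, 0, 0],
    [0.1, 40, 4, -45, 0.01, 0, 0],
    [0.1, 60, 6, -75, 0.015, -0.01, 0],
    [0.1, 70, 7, -104, 0.016, -0.018, -0.006],
    [0.1, 70, 7, -104, 0.016, -0.018, -0.006],
  ],
)

```text
clock: 4.18
position: [451.4, 43.2, 213.3]
ee_rot: [-0.028, 0.961, 0.01, 0.277]
contact_force: [0.0, 0.0, 0.0]
gripper_width: 47.0
```

Run:
```python
from h import *
st()
go(lidpt(*Q0,.1195,217,0,4),np.radians(55),0.068)
p=optics.get_image('wrist');cv2.imwrite('pics/d_w.png',p['frame'])
print([(np.round(d['uv'],1).tolist(),round(d['conf'],2)) for d in nets.tip_of('tab',p)],proj(p,lidpt(*Q0,.1195,217,0,4)))
```

```text
t 4.18 tcp [451.4  43.2 213.3] gp [441.3  42.5 229.4] pitch 57.9 az 3.7 y [-0.06   0.998  0.004] F [0. 0. 0.] w 47.0 j [ 0.41 -0.14 -1.06  1.01 -0.21 -2.86]
shift [ 18.2   5.2 -80.1] rot [-0.0005 -0.05    0.0083] deg 2.9 rows 2.0
[([328.4, 213.5], 0.76)] [[325.8222032  214.20237527]]
```

View pics/d_w.png

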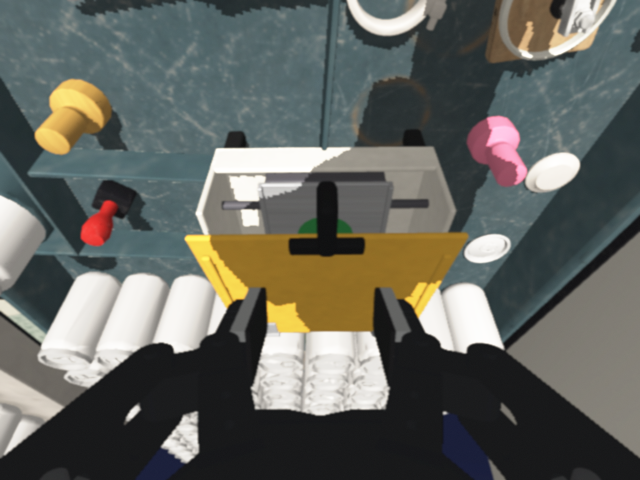

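The 55° pitch runs into the elbow and wrist limits here (j3 −1.06, j5 −0.21). A steeper approach of about 74° avoids them, and the tool can still rotate along with the lid.

Run:
```python
from h import *
go([435,46,215],np.radians(74),0.068)
```

```text
shift [ -9.4   2.9 -17.8] rot [-0.0226  0.2832  0.0078] deg 16.3 rows 3.0
```

Request:
move_arm(
  steps=[
    [0.1, -2, 1, 0, 0, 0.08, 0.006],
    [0.1, -6, 2, -4, -0.01, 0.16, 0.006],
    [0.1, -11, 3, -10, -0.02, 0.24, 0.007],
    [0.1, -11, 3, -17, -0.02, 0.28, 0.007],
    [0.1, -11, 3, -17, -0.02, 0.28, 0.007],
  ],
)

```text
clock: 4.7
position: [437.9, 52.0, 199.7]
ee_rot: [-0.036, 0.989, 0.011, 0.141]
contact_force: [1.6, 0.3, 0.6]
gripper_width: 46.9
```

Run:
```python
from h import *
st()
go([435,46,215],np.radians(74),0.068)
```

```text
t 4.7 tcp [437.9  52.  199.7] gp [432.6  51.4 217.9] pitch 73.7 az 6.5 y [-0.074  0.997  0.011] F [1.6 0.3 0.6] w 46.9 j [ 0.57 -0.05 -0.73  0.21 -0.65 -2.22]
shift [ 2.4 -5.7 -3. ] rot [-0.0115  0.0034 -0.0063] deg 0.8 rows 1.0
```

Run:
```python
from h import *
go(lidpt(*Q0,.1195,217,0,4)+[-12,0,42],np.radians(74),0.068)
```

```text
shift [ 14.1  -4.1 -27.1] rot [-0.0115  0.0034 -0.0063] deg 0.8 rows 1.0
```

Request:
move_arm(
  steps=[
    [0.1, 5, -3, -10, -0.01, 0, -0.006],
    [0.1, 10, -5, -18, -0.012, 0.003, -0.006],
    [0.1, 14, -5, -26, -0.012, 0.003, -0.006],
    [0.1, 14, -5, -26, -0.012, 0.003, -0.006],
  ],
)

```text
clock: 5.03
position: [450.3, 43.1, 170.9]
ee_rot: [-0.033, 0.99, 0.001, 0.139]
contact_force: [0.3, 1.2, -0.2]
gripper_width: 46.9
```

Run:
```python
from h import *
st()
go(lidpt(*Q0,.1195,217,0,4),np.radians(74),0.068)
p=optics.get_image('wrist');cv2.imwrite('pics/e_w.png',p['frame'])
s=optics.get_image('scene');cv2.imwrite('pics/e_s.png',cv2.resize(s['frame'][150:300,180:420],None,fx=3,fy=3))
print([(np.round(d['uv'],1).tolist(),round(d['conf'],2)) for d in nets.tip_of('tab',p)],proj(p,lidpt(*Q0,.1195,217,0,4)))
```

```text
t 5.03 tcp [450.3  43.1 170.9] gp [445.1  42.9 189.1] pitch 74.1 az 2.3 y [-0.065  0.998 -0.007] F [ 0.3  1.2 -0.2] w 46.9 j [ 0.54  0.02 -0.76  0.25 -0.56 -2.24]
shift [ 13.6   4.9 -40.3] rot [ 0.0075 -0.0008  0.0026] deg 0.5 rows 2.0
[([328.8, 285.1], 0.74)] [[327.32938761 287.58757234]]
```

View pics/e_w.png

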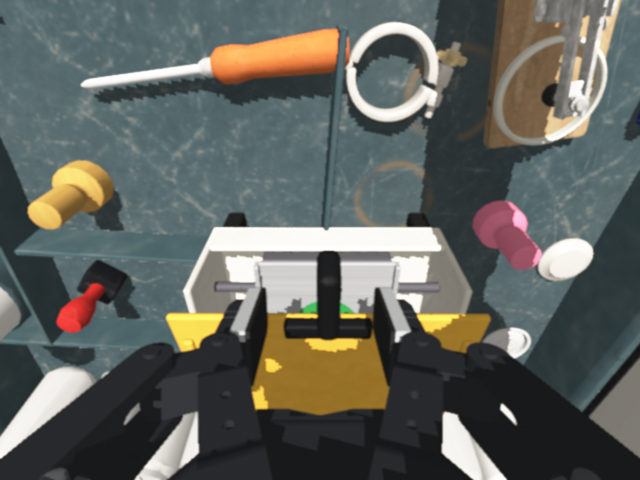

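View pics/e_s.png

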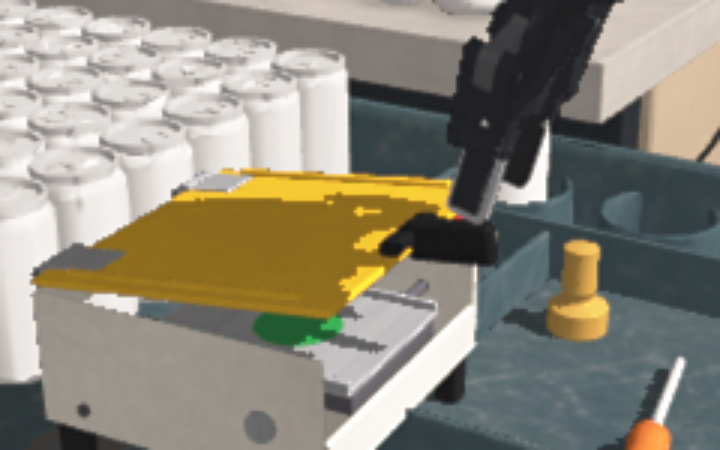

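Request:
move_arm(
  steps=[
    [0.1, 5, 4, -14, 0.007, 0, 0.003],
    [0.1, 9, 5, -28, 0.007, 0, 0.003],
    [0.1, 12, 5, -40, 0.007, 0, 0.003],
    [0.1, 12, 5, -40, 0.007, 0, 0.003],
    [0.1, 12, 5, -40, 0.007, 0, 0.003],
  ],
)

```text
clock: 5.6
position: [462.9, 48.0, 132.2]
ee_rot: [-0.034, 0.99, 0.004, 0.14]
contact_force: [-0.2, 0.2, 0.0]
gripper_width: 46.6
```

Run:
```python
from h import *
st()
p=optics.get_image('wrist');cv2.imwrite('pics/f_w.png',p['frame'])
```

```text
t 5.6 tcp [462.9  48.  132.2] gp [457.6  47.6 150.5] pitch 73.9 az 3.8 y [-0.068  0.998 -0.001] F [-0.2  0.2  0. ] w 46.6 j [ 0.52  0.1  -0.81  0.3  -0.42 -2.28]
```

View pics/f_w.png

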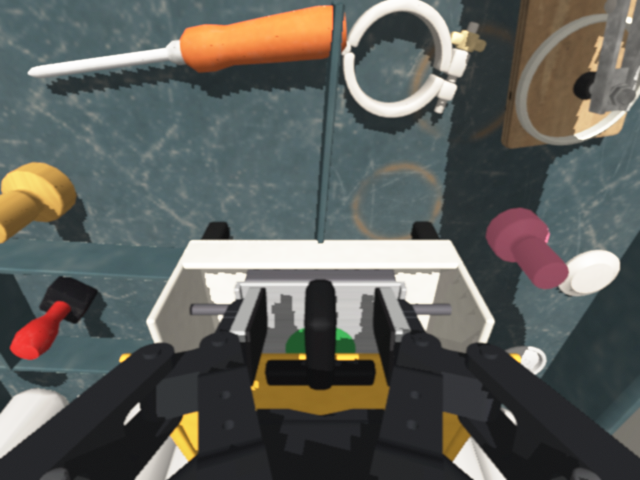

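The fin is centred between the fingers, at column 320 with pads at 250 and 390. Closing now.

Request:
move_arm(
  steps=[
    [-0.5, 0, 0, 0, 0, 0, 0],
    [-1, 0, 0, 0, 0, 0, 0],
    [-1, 0, 0, 0, 0, 0, 0],
    [-1, 0, 0, 0, 0, 0, 0],
    [-1, 0, 0, 0, 0, 0, 0],
  ],
)

```text
clock: 6.07
position: [463.4, 48.1, 132.6]
ee_rot: [-0.034, 0.989, 0.005, 0.14]
contact_force: [-0.1, -2.5, 1.2]
gripper_width: 11.2
```

Run:
```python
from h import *
st()
# lid arc deltas relative to now for TCP: rotate about hinge axis
s=readout.read_state(); x,y,yaw=Q0
ax=R.from_euler('z',yaw).apply([0,1,0]); H=sp(x,y,yaw,[90,0,119])
for a in np.radians([4,8,12,16,20,24,28,32,36,40,44,48,50]):
    Rr=R.from_rotvec(ax*a); d=Rr.apply(s['position']-H)+H-s['position']
    print(np.degrees(a).round(),d.round(1),(ax*a).round(3))
```

```text
t 6.07 tcp [463.4  48.1 132.6] gp [458.1  47.7 150.8] pitch 73.8 az 3.9 y [-0.068  0.998 -0.   ] F [-0.1 -2.5  1.2] w 11.2 j [ 0.52  0.1  -0.81  0.3  -0.42 -2.28]
4.0 [ 1.5  0.1 14.6] [-0.005  0.07   0.   ]
8.0 [ 3.9  0.3 29.1] [-0.009  0.139  0.   ]
12.0 [ 7.4  0.5 43.4] [-0.014  0.209  0.   ]
16.0 [11.9  0.8 57.4] [-0.019  0.279  0.   ]
20.0 [17.3  1.2 71.1] [-0.024  0.348  0.   ]
24.0 [23.6  1.6 84.4] [-0.028  0.418  0.   ]
28.0 [30.9  2.1 97.1] [-0.033  0.488  0.   ]
32.0 [ 39.1   2.7 109.4] [-0.038  0.557  0.   ]
36.0 [ 48.    3.3 121. ] [-0.043  0.627  0.   ]
40.0 [ 57.8   3.9 132. ] [-0.047  0.697  0.   ]
44.0 [ 68.3   4.7 142.3] [-0.052  0.766  0.   ]
48.0 [ 79.5   5.4 151.8] [-0.057  0.836  0.   ]
50.0 [ 85.3   5.8 156.3] [-0.059  0.871  0.   ]
```

Request:
move_arm(
  steps=[
    [-1, 0.5, 0, 7, -0.002, 0.035, 0],
    [-1, 1.5, 0.1, 14.6, -0.005, 0.07, 0],
    [-1, 2.6, 0.2, 22, -0.007, 0.105, 0],
    [-1, 3.9, 0.3, 29.1, -0.009, 0.139, 0],
    [-1, 5.6, 0.4, 36.2, -0.012, 0.174, 0],
  ],
)

```text
clock: 6.48
position: [468.7, 48.5, 168.4]
ee_rot: [-0.034, 0.998, 0.002, 0.053]
contact_force: [0.6, -3.7, -2.3]
gripper_width: 10.8
```

```bash
cat > arc.py <<'E'
from h import *
import sys
st(); s=readout.read_state(); x,y,yaw=Q0
ax=R.from_euler('z',yaw).apply([0,1,0]); H=sp(x,y,yaw,[90,0,119])
p0=np.array([463.4,48.1,132.6]); q0=R.from_quat([-0.034,0.9895,0.005,0.14])
a0=float(sys.argv[1])
for k in range(1,6):
    a=np.radians(a0+k*float(sys.argv[2])); Rr=R.from_rotvec(ax*a); t=Rr.apply(p0-H)+H
    print(round(np.degrees(a),1),(t-s['position']).round(1),((Rr*q0)*R.from_quat(s['ee_rot']).inv()).as_rotvec().round(3))
v=s['position']-H; v0=p0-H; xs=R.from_euler('z',yaw).apply([1,0,0])
print('lifted deg (pos)',np.degrees(np.arctan2(v[2],-v@xs)-np.arctan2(v0[2],-v0@xs)).round(1),'r',np.hypot(v[2],v@xs).round(1),np.hypot(v0[2],v0@xs).round(1),'rot',np.degrees((R.from_quat(s['ee_rot'])*q0.inv()).as_rotvec()).round(1), 'tq',s['wrist_torque'].round(2))
E
python3 arc.py 10 4
```

```text
t 6.48 tcp [468.7  48.5 168.4] gp [466.7  48.3 187.3] pitch 84.0 az 4.0 y [-0.068  0.998  0.   ] F [ 0.6 -3.7 -2.3] w 10.8 j [ 0.48  0.13 -0.54  0.06 -0.8  -2.02]
14.0 [ 4.2  0.3 14.6] [-0.004  0.068  0.   ]
18.0 [ 9.2  0.6 28.5] [-0.009  0.138  0.   ]
22.0 [15.1  1.  42. ] [-0.014  0.208  0.   ]
26.0 [21.9  1.5 55. ] [-0.019  0.277  0.   ]
30.0 [29.6  2.  67.5] [-0.023  0.347  0.   ]
lifted deg (pos) 9.9 r 210.8 210.7 rot [-0.7 10.1 -0. ] tq [-0.88 -0.62 -0.09]
```

Force is −2.3 N on z, which fits the hinge friction. Continuing.

Request:
move_arm(
  steps=[
    [-1, 4.2, 0.3, 14.6, -0.004, 0.068, 0],
    [-1, 9.2, 0.6, 28.5, -0.009, 0.138, 0],
    [-1, 15.1, 1, 42, -0.014, 0.208, 0],
    [-1, 21.9, 1.5, 55, -0.019, 0.277, 0],
    [-1, 29.6, 2, 67.5, -0.023, 0.347, 0],
  ],
)

```text
clock: 6.9
position: [498.3, 50.5, 236.1]
ee_rot: [-0.034, 0.992, -0.004, -0.122]
contact_force: [0.6, -1.6, -3.1]
gripper_width: 11.0
```

```bash
python3 arc.py 30 3.7
```

```text
t 6.9 tcp [498.3  50.5 236.1] gp [502.9  50.8 254.6] pitch 76.0 az -176.3 y [-0.068  0.998  0.001] F [ 0.6 -1.6 -3.1] w 11.0 j [ 0.38  0.3  -0.1  -0.08 -1.4  -1.86]
33.7 [ 7.9  0.5 10.9] [-0.005  0.062  0.   ]
37.4 [16.5  1.1 21.4] [-0.009  0.126  0.   ]
41.1 [25.7  1.7 31.3] [-0.013  0.191  0.   ]
44.8 [35.6  2.4 40.7] [-0.018  0.255  0.   ]
48.5 [46.1  3.1 49.4] [-0.022  0.32   0.   ]
lifted deg (pos) 30.0 r 210.8 210.7 rot [-2.  30.1 -0. ] tq [-0.21 -1.    0.13]
```

Request:
move_arm(
  steps=[
    [-1, 7.9, 0.5, 10.9, -0.005, 0.062, 0],
    [-1, 16.5, 1.1, 21.4, -0.009, 0.126, 0],
    [-1, 25.7, 1.7, 31.3, -0.013, 0.191, 0],
    [-1, 35.6, 2.4, 40.7, -0.018, 0.255, 0],
    [-1, 46.1, 3.1, 49.4, -0.022, 0.32, 0],
  ],
)

```text
clock: 7.32
position: [544.4, 53.6, 285.6]
ee_rot: [-0.033, 0.96, -0.009, -0.279]
contact_force: [-3.2, -0.2, -0.4]
gripper_width: 10.9
```

```bash
python3 arc.py 48 1
python3 - <<'E'
from h import *
s=optics.get_image('scene');cv2.imwrite('pics/g_s.png',s['frame'])
E
```

```text
t 7.32 tcp [544.4  53.6 285.6] gp [554.5  54.3 301.7] pitch 57.5 az -176.1 y [-0.068  0.998  0.001] F [-3.2 -0.2 -0.4] w 10.9 j [ 0.32  0.52  0.3  -0.14 -1.9  -1.83]
49.0 [1.4 0.1 1. ] [-0.     0.008 -0.   ]
50.0 [4.4 0.3 3.2] [-0.001  0.025 -0.   ]
51.0 [7.3 0.5 5.3] [-0.003  0.042 -0.   ]
52.0 [10.4  0.7  7.4] [-0.004  0.06  -0.   ]
53.0 [13.4  0.9  9.5] [-0.005  0.077 -0.   ]
lifted deg (pos) 48.5 r 210.8 210.7 rot [-3.3 48.5  0. ] tq [ 0.16 -0.82 -0.02]
```

View pics/g_s.png

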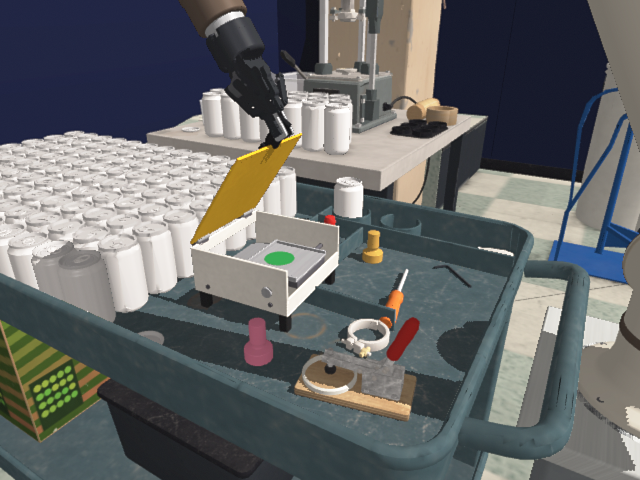

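Request:
move_arm(
  steps=[
    [-0.5, 0, 0, 0, 0, 0, 0],
    [0, 0, 0, 0, 0, 0, 0],
    [0.1, 0, 0, 0, 0, 0, 0],
    [0.1, 0, 0, 0, 0, 0, 0],
    [0.1, 0, 0, 0, 0, 0, 0],
  ],
)

```text
clock: 7.78
position: [544.1, 53.7, 285.2]
ee_rot: [-0.033, 0.96, -0.009, -0.277]
contact_force: [0.1, 0.5, -0.9]
gripper_width: 47.3
```

Request:
move_arm(
  steps=[
    [0.1, 8, 0.6, 12.6, 0, 0, 0],
    [0.1, 16, 1.2, 25, 0, 0, 0],
    [0.1, 26, 2, 42, 0, 0, 0],
    [0.1, 37, 3, 59, 0, 0, 0],
    [0.1, 42, 3, 80, 0, 0, 0],
  ],
)

```text
clock: 8.2
position: [586.7, 56.8, 364.9]
ee_rot: [-0.033, 0.96, -0.009, -0.278]
contact_force: [0.6, -0.1, -0.5]
gripper_width: 47.3
```

Run:
```python
from h import *
st()
s=optics.get_image('scene');cv2.imwrite('pics/h_s.png',cv2.resize(s['frame'][100:350,150:430],None,fx=2.6,fy=2.6))
t=optics.get_image('top');cv2.imwrite('pics/h_t.png',t['frame'])
go([470,-60,330],np.radians(90),0.068)
```

```text
t 8.2 tcp [586.7  56.8 364.9] gp [596.9  57.5 381. ] pitch 57.7 az -176.1 y [-0.068  0.998  0.   ] F [ 0.6 -0.1 -0.5] w 47.3 j [ 0.3   0.58  0.6  -0.15 -2.13 -1.85]
shift [-117.6 -116.4  -57.1] rot [ 3.730e-02 -5.535e-01 -1.000e-04] deg 31.8 rows 5.0
```

View pics/h_s.png

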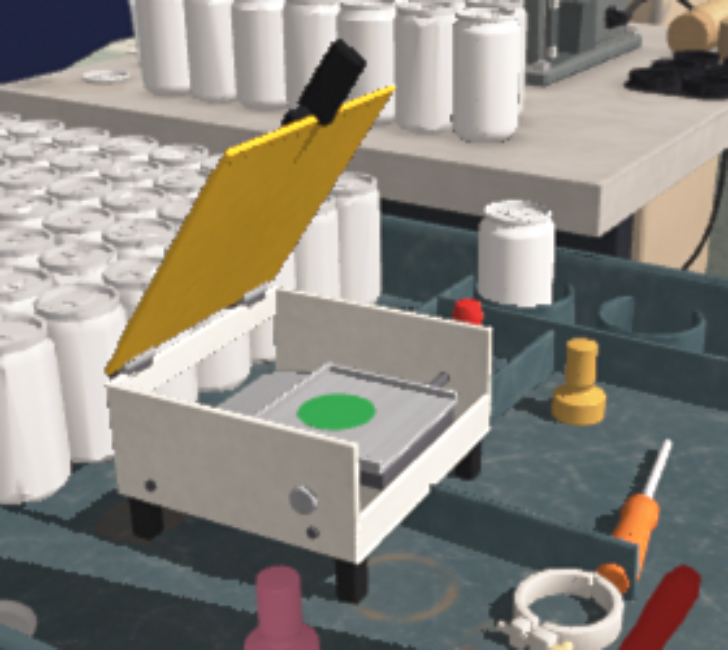

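The lid stays up after release. I'll measure its angle, then wait out the second before going on.

```bash
cat > lid.py <<'E'
from h import *
from scipy.optimize import least_squares
def fit(S,near,far):
    obs=[(near,187,94),(far,187,-94)]
    f=lambda q: np.concatenate([proj(S,lidpt(*Q0,q[0],l,w,0))[0]-uv for uv,l,w in obs])
    r=least_squares(f,[.96]); return np.degrees(r.x[0]),f(r.x).round(1)
def yellow(S):
    hsv=cv2.cvtColor(S['frame'],cv2.COLOR_BGR2HSV); m=cv2.inRange(hsv,(20,150,90),(32,255,255)); m[:100]=m[:100]
    n,l,st_,c=cv2.connectedComponentsWithStats(m); i=1+np.argmax(st_[1:,4]); return (l==i)
E
python3 - <<'E'
from lid import *
S=optics.get_image('scene')
print(fit(S,(237.7,158.8),(301.5,133.8)))
m=yellow(S); ys,xs=np.nonzero(m); print(len(ys),xs.min(),xs.max(),ys.min(),ys.max(), xs[ys==ys.min()].mean())
print('pad',[(np.round(d['uv'],1).tolist(),round(d['conf'],2)) for d in nets.tip_of('pad',S)],proj(S,sp(*Q0,[-20,0,76])))
print(readout.read_state()['clock'])
E
```

```text
(np.float64(54.959843893957114), array([-0.1,  0.1,  0.6, -0.6]))
3804 191 301 133 243 300.0
pad [([275.5, 256.3], 0.66)] [[278.58350218 258.0465454 ]]
8.4
```

Request:
move_arm(
  steps=[
    [0.1, -15, -20, 0, 0, -0.1, 0],
    [0.1, -30, -40, 0, 0.01, -0.2, 0],
    [0.1, -50, -65, 0, 0.02, -0.3, 0],
    [0.1, -75, -95, 0, 0.03, -0.42, 0],
    [0.1, -100, -120, 0, 0.037, -0.53, 0],
  ],
)

```text
clock: 8.82
position: [484.8, -64.7, 364.0]
ee_rot: [-0.035, 0.999, -0.0, -0.013]
contact_force: [-0.4, -1.7, 1.8]
gripper_width: 47.2
```

Request:
move_arm(
  steps=[
    [0.1, 0, 0, 0, 0, 0, 0],
    [0.1, 0, 0, 0, 0, 0, 0],
    [0.1, 0, 0, 0, 0, 0, 0],
    [0.1, 0, 0, 0, 0, 0, 0],
    [0.1, 0, 0, 0, 0, 0, 0],
  ],
)

```text
clock: 9.23
position: [487.9, -62.6, 364.2]
ee_rot: [-0.035, 0.999, -0.0, -0.016]
contact_force: [-0.4, 0.0, 0.3]
gripper_width: 46.8
```

Run:
```python
from lid import *
st()
S=optics.get_image('scene')
m=yellow(S); ys,xs=np.nonzero(m); print(len(ys),xs.min(),xs.max(),ys.min(),ys.max(), xs[ys==ys.min()].mean())
W=optics.get_image('wrist'); cv2.imwrite('pics/i_w.png',W['frame'])
print(readout.read_state()['clock'])
```

```text
t 9.23 tcp [487.9 -62.6 364.2] gp [488.5 -62.5 383.1] pitch 88.1 az -178.0 y [-0.069  0.998  0.001] F [-0.4  0.   0.3] w 46.8 j [ 0.2   0.1  -0.04 -0.01 -1.46 -1.7 ]
3786 191 301 133 243 300.0
9.3333
```

View pics/i_w.png

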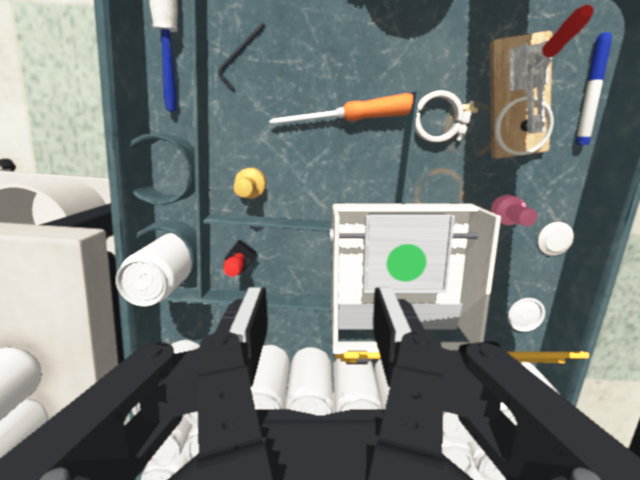

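The lid held at 55.0° from release (about 7.6 s) to 9.33 s, and its silhouette did not change. Next I'll localise the weight and pad, and fit a rough kinematic model to check the reach of a tilted grasp.

```bash
cat > kin.py <<'E'
from h import *
from scipy.optimize import least_squares
D=[([151.5,-606.4,231.3],90,-94.6,[-1.067,.3856,.0066,0,-1.194,-.2586],0),
([337.2,-240.8,286.4],89.9,-22.9,[-.22,-.03,-.37,0,-1.23,-1.27],0),
([364.8,42.3,286.0],56.1,3.0,[.84,-.47,-1.01,.66,-.71,-2.78],1),
([451.4,43.2,213.3],57.9,3.7,[.41,-.14,-1.06,1.01,-.21,-2.86],1),
([450.3,43.1,170.9],74.1,2.3,[.54,.02,-.76,.25,-.56,-2.24],1),
([462.9,48,132.2],73.9,3.8,[.52,.1,-.81,.3,-.42,-2.28],1),
([468.7,48.5,168.4],84,4,[.48,.13,-.54,.06,-.8,-2.02],1),
([498.3,50.5,236.1],76,-176.3,[.38,.3,-.1,-.08,-1.4,-1.86],1),
([544.4,53.6,285.6],57.5,-176.1,[.32,.52,.3,-.14,-1.9,-1.83],1),
([586.7,56.8,364.9],57.7,-176.1,[.3,.58,.6,-.15,-2.13,-1.85],1),
([487.9,-62.6,364.2],88.1,-178,[.2,.1,-.04,-.01,-1.46,-1.7],1)]
def fk(k,q):
    a1,b,d1,L2,e,L3,L6,s4=k
    R1=R.from_euler('z',q[0]); p=np.array([a1,b,d1])
    p=p+R.from_euler('y',q[1]).apply([0,0,L2])
    F=R.from_euler('y',q[1]-q[2]); p=p+F.apply([L3,0,e])
    W=F*R.from_euler('x',np.sign(s4)*q[3])*R.from_euler('y',-q[4]); zt=W.apply([1,0,0]); p=p+L6*zt
    return R1.apply(p),R1.apply(zt), (R1*W)
def res(k):
    o=[]
    for t,p,az,q,_ in D:
        x,z,_w=fk(k,q); p,az=np.radians(p),np.radians(az); zz=np.array([np.cos(p)*np.cos(az),np.cos(p)*np.sin(az),-np.sin(p)])
        o+=list((x-t)/3)+list((z-zz)*50)
    return np.array(o)
best=None
for s in (1,-1):
    r=least_squares(lambda k:res(list(k)+[s]),[0,-160,350,350,0,350,250])
    if best is None or r.cost<best[0]: best=(r.cost,list(r.x)+[s])
K=best[1]
lim=np.array([[-3.14,3.14],[-1.21,2.06],[-1.07,1.41],[-3.16,2.05],[-2.99,-.16]])
def ik(tcp,p,az,q0=(0.1,.1,-.4,0,-.8)):
    z=np.array([np.cos(p)*np.cos(az),np.cos(p)*np.sin(az),-np.sin(p)])
    f=lambda q:np.r_[(fk(K,q)[0]-tcp)/3,(fk(K,q)[1]-z)*50]
    r=least_squares(f,q0,bounds=(lim[:,0],lim[:,1])); return r.x,np.sqrt(2*r.cost)
E
python3 - <<'E'
from kin import *
print(best); 
W=optics.get_image('wrist')
k=[(np.round(d['uv'],1).tolist(),round(d['conf'],2)) for d in nets.tip_of('weight_knob',W)]; b=[(np.round(d['uv'],1).tolist(),round(d['conf'],2)) for d in nets.tip_of('weight_base',W)]
print(k,b)
hsv=cv2.cvtColor(W['frame'],cv2.COLOR_BGR2HSV); m=cv2.inRange(hsv,(50,120,80),(75,255,255)); n,l,s_,c=cv2.connectedComponentsWithStats(m); i=1+np.argmax(s_[1:,4]); print('green',s_[i],c[i],atz(W,c[i],76),'pred',sp(*Q0,[-20,0,76]))
for u,_ in k: print('knob',atz(W,u,47))
for u,_ in b: print('base',atz(W,u,0))
wk=np.array([482.5,-157.5,47])
for p in (50,55,60,65,70):
  for az in (0.068,-.6,):
    z=np.array([np.cos(np.radians(p))*np.cos(az),np.cos(np.radians(p))*np.sin(az),-np.sin(np.radians(p))])
    q,e=ik(wk+19*z,np.radians(p),az); print('pick',p,az,q.round(2),round(e,2))
for p in (50,55,60,65):
  az=.068
  z=np.array([np.cos(np.radians(p))*np.cos(az),np.cos(np.radians(p))*np.sin(az),-np.sin(np.radians(p))])
  q,e=ik(sp(*Q0,[-20,0,123])+19*z,np.radians(p),az); print('place',p,q.round(2),round(e,2))
E
```

```text
(np.float64(866.208975301544), [np.float64(126.26767964581279), np.float64(-150.52803768001948), np.float64(168.42427112365303), np.float64(485.9416678254332), np.float64(6.428159168678257), np.float64(305.24331401485784), np.float64(270.0214177220075), -1])
[([523.5, 213.4], 0.95), ([247.7, 184.3], 0.67)] [([506.4, 206.6], 0.9), ([252.2, 181.2], 0.63)]
green [ 388  245   38   36 1064] [406.07518797 262.43139098] [561.54796787  54.61259239  76.        ] pred [563.44622218  54.74104786  76.        ]
knob [491.91112007 209.38195462  47.        ]
knob [ 478.69348913 -157.25403957   47.        ]
base [4.91371375e+02 2.10444369e+02 5.68434189e-14]
base [ 480.17722574 -160.06562185    0.        ]
pick 50 0.068 [-0.11  0.61 -1.07 -2.87 -0.69] 8.04
pick 50 -0.6 [ 0.28  0.6  -1.06  2.05 -0.64] 11.59
pick 55 0.068 [-0.08  0.6  -1.07 -2.94 -0.63] 4.97
pick 55 -0.6 [ 0.23  0.56 -1.02  2.05 -0.53] 9.42
pick 60 0.068 [-0.05  0.58 -1.07 -3.01 -0.58] 1.84
pick 60 -0.6 [ 0.19  0.54 -0.99  2.05 -0.43] 7.08
pick 65 0.068 [-0.04  0.56 -1.04 -3.04 -0.47] 0.0
pick 65 -0.6 [ 0.15  0.53 -0.96  2.05 -0.34] 4.6
pick 70 0.068 [-0.03  0.53 -0.96 -3.02 -0.28] 0.0
pick 70 -0.6 [ 0.11  0.52 -0.94  2.05 -0.26] 2.01
place 50 [ 0.52  0.36 -0.87  2.05 -0.36] 7.02
place 55 [ 0.48  0.36 -0.85  2.05 -0.28] 3.82
place 60 [ 0.46  0.36 -0.83  2.05 -0.22] 0.54
place 65 [ 0.44  0.36 -0.77  1.34 -0.16] 0.12
```

```bash
python3 - <<'E'
import re
s=open('kin.py').read()
s=s.replace("a1,b,d1,L2,e,L3,L6,s4=k","a1,b,d1,L2,e,L3,L6,b2,c2,s4=k").replace("W=F*R.from_euler('x',np.sign(s4)*q[3])*","F4=F*R.from_euler('x',np.sign(s4)*q[3]); p=p+F4.apply([0,b2,c2]); W=F4*")
s=s.replace("[0,-160,350,350,0,350,250])","[0,-80,350,350,0,350,250,-80,0])")
open('kin.py','w').write(s)
E
python3 - <<'E'
from kin import *
print(best[0],np.round(K,1)); print((res(K).reshape(-1,6)*[3,3,3,1,1,1]).round(1))
E
```

```text
2.856240675488868 [ 2.000e-01 -9.000e-01  1.660e+02  5.560e+02 -1.000e-01  4.234e+02
  2.919e+02 -1.596e+02 -1.900e+00 -1.000e+00]
[[-1.8  2.4 -0.7 -0.1  0.1  0. ]
 [ 0.8  0.8  0.2 -0.   0.  -0. ]
 [ 0.2 -2.  -2.3 -0.1 -0.4 -0.1]
 [ 1.1  1.9  0.8  0.1  0.2  0.1]
 [ 0.3  0.4 -0.9 -0.  -0.  -0. ]
 [-0.1 -0.9  0.2  0.1  0.1  0. ]
 [-0.   0.6  1.7  0.3  0.1  0. ]
 [ 0.8  1.5 -0.9  0.1  0.2 -0. ]
 [-1.1 -0.1  0.4  0.  -0.1 -0. ]
 [ 2.1 -1.8  1.   0.2  0.3 -0.2]
 [ 0.   0.7  0.5  0.1  0.3 -0. ]]
```

```bash
cat >> kin.py <<'E'
def zt(p,az): return np.array([np.cos(p)*np.cos(az),np.cos(p)*np.sin(az),-np.sin(p)])
def j6raw(q,p,az):
    W=fk(K,q)[2].as_matrix(); x=orient(p,az).as_matrix()[:,0]; return np.arctan2(x@W[:,2],x@W[:,1])
E
python3 - <<'E'
from kin import *
# calibrate j6 sign/offset
for t,p,az,q,f in D[2:]:
    if abs(az)>90: p,az=180-p,az-180*np.sign(az)
    print(round(j6raw(q,np.radians(p),np.radians(az)),2),q[5])
wk=np.array([482,-158,47]); c0=[.2,.1,-.04,0,-1.46]
def show(n,gp,p,az):
    pr=np.radians(p); best=min((ik(gp+19*zt(pr,az),pr,az,q0) for q0 in (c0,[.3,.3,-.6,.5,-.5],[.3,.3,-.6,-.8,-.5],[.5,.3,-.6,1.2,-.5],[0.,.3,-.6,-1.5,-.5])),key=lambda r:r[1])
    q,e=best; print(n,p,round(az,2),q.round(2),'err',round(e,2),'j6raw',j6raw(q,pr,az).round(2))
for p in (50,55,60,65):
  for az in (.068,-.4,-.8,.4,.8): show('pick',wk,p,az)
for p in (45,50,55,60,65,76): show('place',sp(*Q0,[-20,0,123]),p,.068)
E
```

```text
-0.34 -2.78
-0.28 -2.86
-0.87 -2.24
-0.86 -2.28
-1.12 -2.02
-1.28 -1.86
-1.31 -1.83
-1.29 -1.85
-1.41 -1.7
pick 50 0.07 [-0.43  0.37 -0.51 -1.41 -0.32] err 0.0 j6raw 2.91
pick 50 -0.4 [-0.68  0.39 -0.75 -2.53 -0.31] err 0.0 j6raw 1.95
pick 50 -0.8 [-0.64  0.42 -0.97 -3.16 -0.52] err 4.79 j6raw 1.68
pick 50 0.4 [-0.47  0.42 -0.44 -1.21 -0.55] err 0.0 j6raw 2.82
pick 50 0.8 [-0.48  0.49 -0.33 -1.01 -0.82] err 0.0 j6raw 2.69
pick 55 0.07 [-0.27  0.36 -0.52 -1.06 -0.22] err 0.0 j6raw -2.9
pick 55 -0.4 [-0.62  0.38 -0.69 -2.45 -0.16] err 2.02 j6raw 2.08
pick 55 -0.8 [-0.64  0.39 -0.92 -3.16 -0.35] err 4.35 j6raw 1.69
pick 55 0.4 [-0.37  0.4  -0.44 -1.03 -0.48] err 0.0 j6raw 3.06
pick 55 0.8 [-0.41  0.46 -0.34 -0.9  -0.75] err 0.0 j6raw 2.82
pick 60 0.07 [-0.13  0.36 -0.57 -0.7  -0.16] err 0.18 j6raw -2.44
pick 60 -0.4 [-0.64  0.38 -0.77 -2.8  -0.16] err 4.5 j6raw 1.7
pick 60 -0.8 [-0.29  0.37 -1.01  2.05 -0.34] err 6.32 j6raw 0.99
pick 60 0.4 [-0.28  0.39 -0.46 -0.84 -0.43] err 0.0 j6raw -2.97
pick 60 0.8 [-0.34  0.44 -0.36 -0.79 -0.69] err 0.0 j6raw 2.97
pick 65 0.07 [-0.06  0.37 -0.62 -0.41 -0.16] err 0.49 j6raw -2.09
pick 65 -0.4 [-0.    0.37 -0.72  0.04 -0.16] err 9.13 j6raw -1.17
pick 65 -0.8 [-0.34  0.36 -1.    2.05 -0.25] err 3.77 j6raw 0.93
pick 65 0.4 [-0.19  0.39 -0.49 -0.64 -0.4 ] err 0.0 j6raw -2.72
pick 65 0.8 [-0.27  0.43 -0.38 -0.66 -0.65] err 0.0 j6raw 3.13
place 45 0.07 [-0.14  0.29 -0.55 -2.24 -0.16] err 3.22 j6raw 2.33
place 50 0.07 [-0.18  0.29 -0.64 -2.62 -0.16] err 6.4 j6raw 1.9
place 55 0.07 [ 0.37  0.28 -0.63  0.01 -0.16] err 9.68 j6raw -1.31
place 60 0.07 [ 0.38  0.28 -0.74  0.48 -0.16] err 6.32 j6raw -0.81
place 65 0.07 [ 0.37  0.28 -0.79  0.69 -0.16] err 2.4 j6raw -0.61
place 76 0.07 [ 0.42  0.33 -0.54  0.18 -0.48] err 0.0 j6raw -1.06
```

```bash
cat >> kin.py <<'E'
def sols(gp,p,az,n=12,seed=0):
    pr=np.radians(p); rng=np.random.default_rng(seed); out=[]
    for i in range(n):
        q0=np.array([.2,.3,-.5,0,-.7])+rng.uniform(-1,1,5)*[.7,.3,.5,2.0,.5]; q0=np.clip(q0,lim[:,0]+.01,lim[:,1]-.01)
        q,e=ik(np.array(gp)+19*zt(pr,az),pr,az,q0)
        if e<.05 and not any(np.abs(q-o[:5]).max()<.05 for o in out):
            j6=(-np.pi-j6raw(q,pr,az)+np.pi)%(2*np.pi)-np.pi; out.append(np.r_[q,j6])
    return out
E
python3 - <<'E'
from kin import *
for p in (48,52,56,60):
  for az in (-.7,-.4,-.2,.068,.3,.5,.8):
    print('place',p,az,[o.round(2).tolist() for o in sols(sp(*Q0,[-20,0,123]),p,az)])
E
```

```text
place 48 -0.7 [[0.31, 0.35, -0.94, 1.8, -0.62, 1.99]]
place 48 -0.4 []
place 48 -0.2 []
place 48 0.068 []
place 48 0.3 []
place 48 0.5 [[0.15, 0.28, -0.42, -0.96, -0.29, -0.36]]
place 48 0.8 [[0.02, 0.33, -0.32, -1.0, -0.59, -0.02]]
place 52 -0.7 [[0.33, 0.33, -0.92, 1.68, -0.56, 2.09]]
place 52 -0.4 []
place 52 -0.2 []
place 52 0.068 []
place 52 0.3 []
place 52 0.5 [[0.23, 0.28, -0.45, -0.71, -0.25, -0.66]]
place 52 0.8 [[0.08, 0.32, -0.33, -0.87, -0.56, -0.19]]
place 56 -0.7 [[0.35, 0.33, -0.9, 1.52, -0.51, 2.23]]
place 56 -0.4 []
place 56 -0.2 []
place 56 0.068 []
place 56 0.3 []
place 56 0.5 [[0.29, 0.28, -0.48, -0.5, -0.25, -0.91]]
place 56 0.8 [[0.14, 0.32, -0.34, -0.73, -0.54, -0.35]]
place 60 -0.7 [[0.39, 0.32, -0.86, 1.32, -0.47, 2.39]]
place 60 -0.4 [[0.13, 0.28, -0.92, 1.92, -0.27, 2.32]]
place 60 -0.2 []
place 60 0.068 []
place 60 0.3 []
place 60 0.5 [[0.32, 0.29, -0.5, -0.33, -0.27, -1.1]]
place 60 0.8 [[0.19, 0.32, -0.35, -0.59, -0.54, -0.5]]
```

Run:
```python
from kin import *
W=optics.get_image('wrist');T=optics.get_image('top')
cv2.imwrite('pics/k_w.png',cv2.resize(W['frame'][120:320,100:420],None,fx=2.5,fy=2.5,interpolation=cv2.INTER_CUBIC))
cv2.imwrite('pics/k_t.png',cv2.resize(T['frame'][150:310,300:480],None,fx=3.6,fy=3.6,interpolation=cv2.INTER_CUBIC))
import pickle; pickle.dump((W,T),open('k.pkl','wb'))
k=nets.tip_of('weight_knob',T); print([(np.round(d['uv'],1).tolist(),round(d['conf'],2)) for d in k])
wk=np.array([480.5,-158,47])
for p in (46,48,50,52):
  for az in (.4,.5,.6,.7):
    print(p,az,'pick',[o.round(2).tolist() for o in sols(wk,p,az)])
    print('  place',[o.round(2).tolist() for o in sols(sp(*Q0,[-20,0,123]),p,az)])
    r=R.from_rotvec(R.from_euler('z',.068).apply([0,1,0])*.28); piv=sp(*Q0,[-55,0,70])
    z=r.apply(zt(np.radians(p),az)); p2=np.degrees(np.arcsin(-z[2])); a2=np.arctan2(z[1],z[0]); g2=r.apply(sp(*Q0,[-20,0,123])-piv)+piv
    print('  tipped',round(p2,1),round(a2,2),[o.round(2).tolist() for o in sols(g2,p2,a2)])
```

```text
[]
46 0.4 pick [[-0.55, 0.44, -0.45, -1.33, -0.62, 0.49]]
  place [[0.16, 0.28, -0.44, -1.02, -0.19, -0.38]]
  tipped 60.8 0.55 [[0.29, 0.33, -0.44, -0.4, -0.32, -0.96]]
46 0.5 pick [[-0.55, 0.45, -0.42, -1.26, -0.69, 0.5]]
  place [[0.1, 0.29, -0.41, -1.08, -0.31, -0.21]]
  tipped 60.0 0.69 [[0.23, 0.34, -0.37, -0.55, -0.44, -0.65]]
46 0.6 pick [[-0.55, 0.47, -0.39, -1.19, -0.75, 0.51]]
  place [[0.05, 0.3, -0.38, -1.1, -0.42, -0.09]]
  tipped 59.0 0.82 [[0.17, 0.36, -0.31, -0.65, -0.54, -0.42]]
46 0.7 pick [[-0.54, 0.49, -0.36, -1.13, -0.81, 0.53]]
  place [[0.01, 0.32, -0.35, -1.09, -0.52, -0.01]]
  tipped 57.8 0.95 [[0.12, 0.38, -0.27, -0.71, -0.65, -0.23]]
48 0.4 pick [[-0.51, 0.43, -0.45, -1.27, -0.59, 0.41]]
  place []
  tipped 62.8 0.56 [[0.3, 0.34, -0.44, -0.35, -0.35, -1.0]]
48 0.5 pick [[-0.52, 0.44, -0.42, -1.21, -0.65, 0.43]]
  place [[0.15, 0.28, -0.42, -0.96, -0.29, -0.36]]
  tipped 61.9 0.71 [[0.24, 0.35, -0.37, -0.5, -0.46, -0.7]]
48 0.6 pick [[-0.52, 0.46, -0.39, -1.15, -0.72, 0.45]]
  place [[0.09, 0.3, -0.38, -1.0, -0.4, -0.22]]
  tipped 60.9 0.84 [[0.18, 0.36, -0
[... 743 characters left out ...]
, -0.48, -0.21]]
  tipped 61.6 0.99 [[0.16, 0.39, -0.26, -0.61, -0.67, -0.3]]
52 0.4 pick [[-0.43, 0.41, -0.44, -1.14, -0.53, 0.23]]
  place []
  tipped 66.7 0.6 [[0.31, 0.35, -0.42, -0.28, -0.43, -1.05]]
52 0.5 pick [[-0.44, 0.42, -0.42, -1.1, -0.6, 0.27]]
  place [[0.23, 0.28, -0.45, -0.71, -0.25, -0.66]]
  tipped 65.8 0.75 [[0.26, 0.36, -0.36, -0.4, -0.51, -0.77]]
52 0.6 pick [[-0.45, 0.44, -0.39, -1.05, -0.66, 0.32]]
  place [[0.17, 0.29, -0.4, -0.8, -0.37, -0.45]]
  tipped 64.7 0.89 [[0.21, 0.37, -0.3, -0.49, -0.6, -0.53]]
52 0.7 pick [[-0.46, 0.46, -0.37, -1.01, -0.73, 0.36]]
  place [[0.12, 0.31, -0.36, -0.85, -0.47, -0.3]]
  tipped 63.5 1.02 [[0.17, 0.39, -0.26, -0.56, -0.68, -0.33]]
```

View pics/k_w.png

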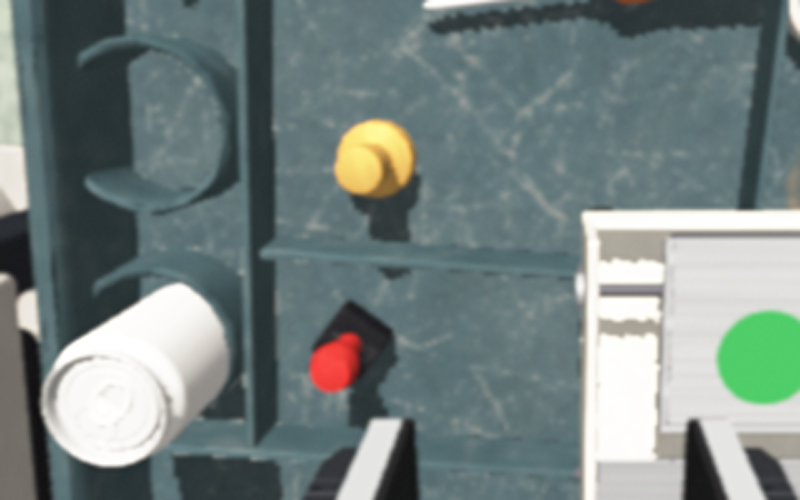

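View pics/k_t.png

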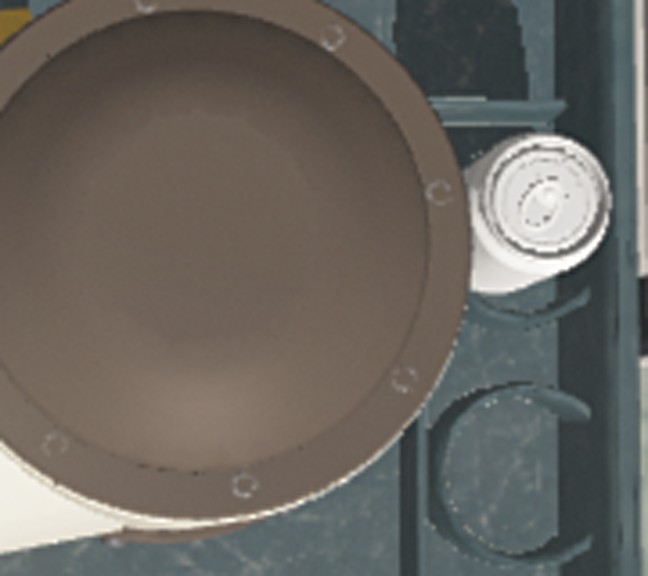

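Run:
```python
from kin import *
wk=np.array([480.5,-158,48])
for k in (60,100,140):
    print(k,(wk-k*zt(np.radians(48),.6)).round(),[o.round(2).tolist() for o in sols(wk-k*zt(np.radians(48),.6),48,.6)])
print([o.round(2).tolist() for o in sols([440,-170,220],60,.5)],[o.round(2).tolist() for o in sols([440,-150,240],70,.4)])
go([440,-170,240],np.radians(70),.4)
go([420,-200,150],np.radians(48),.6)
```

```text
60 [ 447. -181.   93.] [[-0.57, 0.35, -0.41, -1.04, -0.79, 0.36]]
100 [ 425. -196.  122.] [[-0.61, 0.29, -0.41, -0.98, -0.85, 0.31]]
140 [ 403. -211.  152.] [[-0.65, 0.23, -0.4, -0.93, -0.92, 0.26]]
[[-0.28, 0.06, -0.41, -0.52, -0.78, -0.48]] [[-0.08, 0.01, -0.46, -0.22, -0.8, -0.96]]
shift [ -40.9 -104.3 -142.7] rot [ 0.0877 -0.3716  0.3271] deg 28.8 rows 5.0
shift [ -56.4 -129.6 -229. ] rot [ 0.2527 -0.7303  0.5046] deg 52.9 rows 8.0
```

Request:
move_arm(
  steps=[
    [0.1, -8, -20, -20, 0.015, -0.07, 0.06],
    [0.1, -16, -40, -45, 0.03, -0.14, 0.12],
    [0.1, -25, -60, -75, 0.05, -0.21, 0.19],
    [0.1, -33, -82, -105, 0.07, -0.29, 0.26],
    [0.1, -41, -104, -130, 0.088, -0.37, 0.327],
  ],
)

```text
clock: 10.05
position: [445.4, -161.4, 239.6]
ee_rot: [-0.189, 0.968, 0.035, 0.159]
contact_force: [-0.4, -0.1, -0.4]
gripper_width: 46.9
```

Run:
```python
from h import *
st(); go([425,-196,122],np.radians(48),.6); go([415,-200,160],np.radians(48),.6)
```

```text
t 10.05 tcp [ 445.4 -161.4  239.6] gp [ 439.8 -163.8  257.6] pitch 71.2 az 23.4 y [-0.377  0.926  0.007] F [-0.4 -0.1 -0.4] w 46.9 j [-0.12  0.01 -0.41 -0.21 -0.87 -0.95]
shift [ -10.   -27.5 -131.8] rot [ 0.1859 -0.3614  0.2089] deg 26.2 rows 4.0
shift [-20.  -31.5 -93.8] rot [ 0.1859 -0.3614  0.2089] deg 26.2 rows 4.0
```

Request:
move_arm(
  steps=[
    [0.1, -5, -7, -15, 0.04, -0.08, 0.045],
    [0.1, -10, -14, -35, 0.08, -0.16, 0.09],
    [0.1, -15, -22, -55, 0.125, -0.24, 0.14],
    [0.1, -20, -31.5, -80, 0.186, -0.361, 0.209],
    [0.1, -20, -31.5, -94, 0.186, -0.361, 0.209],
  ],
)

```text
clock: 10.47
position: [427.8, -188.8, 161.1]
ee_rot: [-0.259, 0.914, 0.096, 0.296]
contact_force: [-0.9, -0.6, -0.1]
gripper_width: 47.1
```

Run:
```python
from h import *
st()
W=optics.get_image('wrist'); cv2.imwrite('pics/l_w.png',W['frame'])
S=optics.get_image('scene'); cv2.imwrite('pics/l_s.png',S['frame'])
for n in ('weight_knob','weight_base'):
  for p,nm in ((W,'w'),(S,'s')):
    for d in nets.tip_of(n,p): print(nm,n,np.round(d['uv'],1),round(d['conf'],2),atz(p,d['uv'],47 if 'knob' in n else 0).round(1))
print(proj(W,[480.5,-158,47]),proj(W,[480.5,-158,0]))
```

```text
t 10.47 tcp [ 427.8 -188.8  161.1] gp [ 418.4 -195.1  176.4] pitch 53.7 az 33.8 y [-0.53   0.848  0.023] F [-0.9 -0.6 -0.1] w 47.1 j [-0.51  0.15 -0.4  -0.77 -0.85 -0.04]
w weight_knob [309.  201.3] 0.96 [ 478.3 -163.2   47. ]
w weight_knob [555.9 309.2] 0.95 [492.7 204.   47. ]
w weight_knob [412.7 278.4] 0.29 [525.9  -8.4  47. ]
s weight_knob [370.9 236.1] 0.88 [ 490.8 -169.6   47. ]
s weight_knob [258.2 327.5] 0.85 [497.2 202.7  47. ]
w weight_base [308.1 160.8] 0.87 [ 479.3 -163.4    0. ]
w weight_base [543.6 276.7] 0.63 [491.3 207.5   0. ]
s weight_base [257.8 354.3] 0.98 [499.2 204.7   0. ]
s weight_base [368.8 258.7] 0.68 [ 488.4 -159.8    0. ]
[[313.3320288 205.252957 ]] [[312.75351908 164.21783122]]
```

View pics/l_w.png

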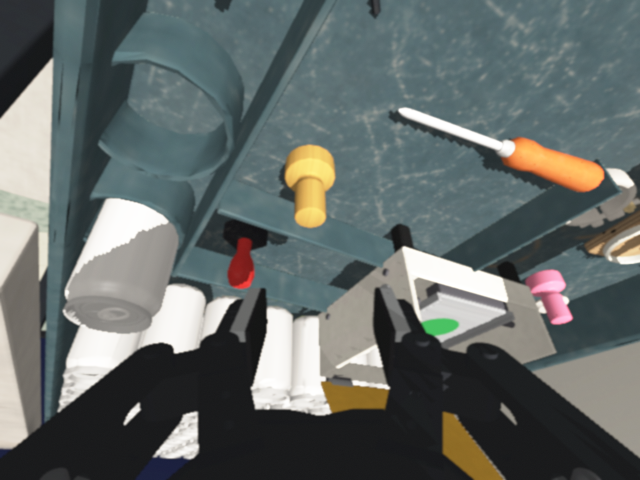

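View pics/l_s.png

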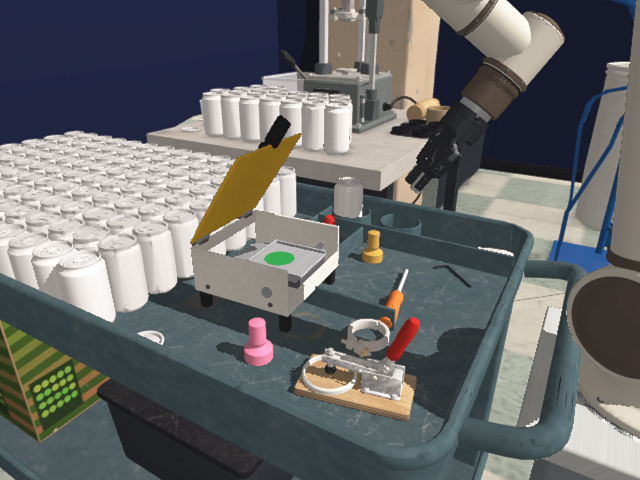

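Run:
```python
from kin import *
wk=np.array([479.5,-161.5,48]); z=zt(np.radians(48),.6)
go(wk-55*z,np.radians(48),.6)
```

```text
shift [ 31.4  12.9 -87.2] rot [ 0.0368 -0.1001  0.0401] deg 6.5 rows 3.0
```

Request:
move_arm(
  steps=[
    [0.1, 8, 3, -22, 0.01, -0.03, 0.01],
    [0.1, 16, 6, -44, 0.02, -0.06, 0.02],
    [0.1, 24, 10, -66, 0.03, -0.08, 0.03],
    [0.1, 31, 13, -87, 0.037, -0.1, 0.04],
    [0.1, 31, 13, -87, 0.037, -0.1, 0.04],
  ],
)

```text
clock: 11.18
position: [458.2, -173.4, 70.9]
ee_rot: [-0.275, 0.893, 0.109, 0.34]
contact_force: [-0.4, 0.5, 0.2]
gripper_width: 47.2
```

Run:
```python
from h import *
st()
W=optics.get_image('wrist'); cv2.imwrite('pics/m_w.png',W['frame'])
for n in ('weight_knob','weight_base'):
  for p,nm in ((W,'w'),):
    for d in nets.tip_of(n,p): print(nm,n,np.round(d['uv'],1),round(d['conf'],2),atz(p,d['uv'],47 if 'knob' in n else 0).round(1))
go(np.array([479.5,-161.5,48]),np.radians(48),.6)
```

```text
t 11.18 tcp [ 458.2 -173.4   70.9] gp [ 447.8 -180.6   85.1] pitch 48.1 az 34.9 y [-0.565  0.825  0.008] F [-0.4  0.5  0.2] w 47.2 j [-0.58  0.37 -0.41 -1.05 -0.79  0.38]
w weight_knob [313.6 276.7] 0.94 [ 477.6 -162.9   47. ]
w weight_knob [595.7 359.2] 0.69 [487.7 203.3  47. ]
w weight_base [312.5 210.7] 0.97 [ 482.5 -160.6   -0. ]
w weight_base [577.6 320.2] 0.94 [495.4 218.4   0. ]
shift [ 30.9  20.6 -41.3] rot [-0.     -0.0003 -0.0013] deg 0.1 rows 2.0
```

View pics/m_w.png

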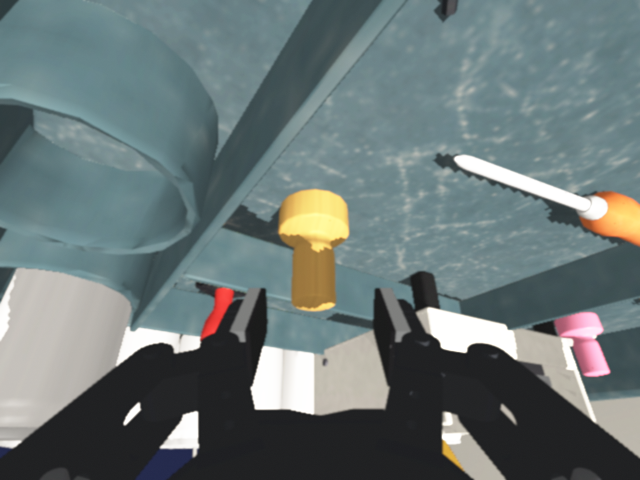

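Run:
```python
from h import *
import pickle
W=optics.get_image('wrist'); o,d=ray(W,(320,240)); print(o.round(), 'final',(o+[30.9,20.6,-41.3]).round())
W0,T0=pickle.load(open('k.pkl','rb'))
# rail T junction with divider: wrist0 crop (262,252)/2.5+ (100,120); now (150,322)?
u0=(100+262/2.5,120+252/2.5)
for u in ((165,300),(175,283),(185,278)):
    X=tri([(W0,u0),(W,u)]); print(X.round(1),proj(W0,X).round(),proj(W,X).round())
P=pickle.load(open('a.pkl','rb'))
X=tri([(W0,u0),(P['top'],(412,244.5))]);print(X.round(1),proj(W0,X).round(),proj(P['top'],X).round())
```

```text
[ 333. -260.  130.] final [ 364. -240.   89.]
[ 531.3 -218.8   57.7] [[199. 223.]] [[180. 297.]]
[ 532.8 -218.6   47.8] [[201. 222.]] [[184. 281.]]
[ 532.4 -216.6   45. ] [[204. 221.]] [[188. 277.]]
[ 536.2 -219.7   28.2] [[205. 221.]] [[412. 245.]]
```

Request:
move_arm(
  steps=[
    [0.1, 8, 5, -11, 0, 0, 0],
    [0.1, 16, 10.5, -22, 0, 0, 0],
    [0.1, 23, 15.5, -31, 0, 0, 0],
    [0.1, 30.4, 20.1, -41, 0, 0, 0],
    [0.1, 30.4, 20.1, -41, 0, 0, 0],
  ],
)

```text
clock: 11.8
position: [489.5, -153.9, 32.1]
ee_rot: [-0.275, 0.892, 0.107, 0.342]
contact_force: [-0.2, -0.6, -0.2]
gripper_width: 47.2
```

Run:
```python
from h import *
st()
W=optics.get_image('wrist'); cv2.imwrite('pics/n_w.png',W['frame'])
S=optics.get_image('scene'); cv2.imwrite('pics/n_s.png',cv2.resize(S['frame'][150:300,280:480],None,fx=3.5,fy=3.5,interpolation=cv2.INTER_CUBIC))
```

```text
t 11.8 tcp [ 489.5 -153.9   32.1] gp [ 479.1 -161.1   46.2] pitch 48.0 az 34.6 y [-0.565  0.825  0.003] F [-0.2 -0.6 -0.2] w 47.2 j [-0.53  0.46 -0.4  -1.15 -0.73  0.46]
```

View pics/n_w.png

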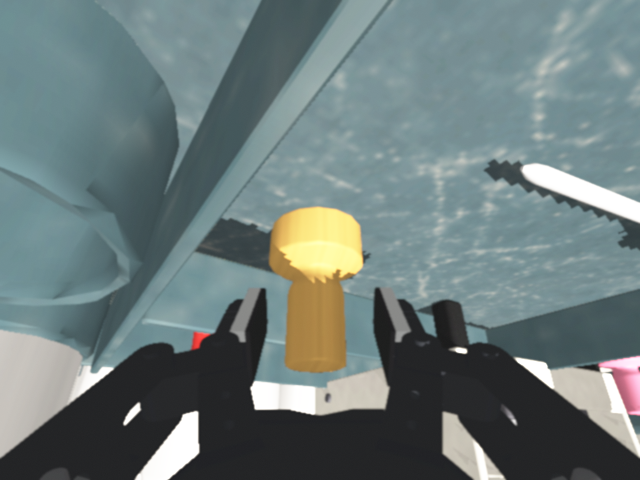

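View pics/n_s.png

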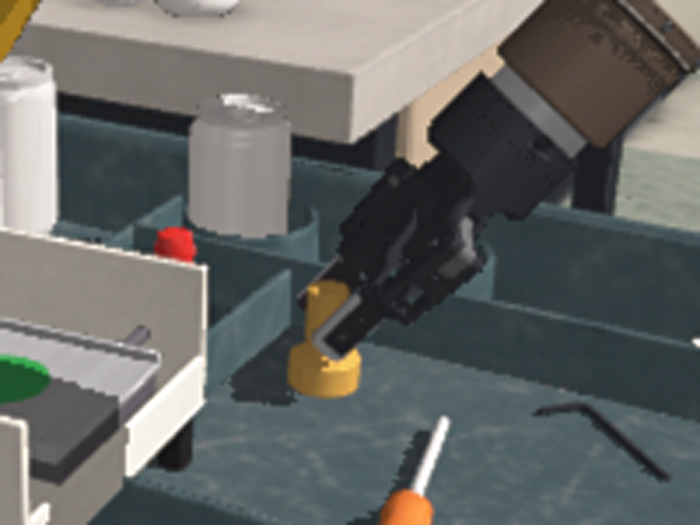

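Request:
move_arm(
  steps=[
    [0.1, 0, 0, 2, 0, 0, 0],
    [-0.3, 0, 0, 2, 0, 0, 0],
    [-1, 0, 0, 2, 0, 0, 0],
    [-1, 0, 0, 2, 0, 0, 0],
    [-1, 0, 0, 2, 0, 0, 0],
  ],
)

```text
clock: 12.32
position: [489.0, -155.5, 35.5]
ee_rot: [-0.275, 0.892, 0.106, 0.343]
contact_force: [-2.2, -1.9, 4.9]
gripper_width: 22.0
```

Request:
move_arm(
  steps=[
    [-1, 0, 0, 0, 0, 0, 0],
    [-1, 0, 0, 0, 0, 0, 0],
    [-1, 0, 0, 5, 0, 0, 0],
    [-1, 0, 0, 12, 0, 0, 0],
    [-1, 0, 0, 20, 0, 0, 0],
  ],
)

```text
clock: 12.73
position: [488.0, -154.7, 54.3]
ee_rot: [-0.275, 0.893, 0.107, 0.341]
contact_force: [0.1, -0.4, -2.7]
gripper_width: 21.9
```

Run:
```python
from h import *
st()
W=optics.get_image('wrist'); cv2.imwrite('pics/o_w.png',W['frame'])
S=optics.get_image('scene'); cv2.imwrite('pics/o_s.png',cv2.resize(S['frame'][150:300,280:480],None,fx=3.5,fy=3.5,interpolation=cv2.INTER_CUBIC))
```

```text
t 12.73 tcp [ 488.  -154.7   54.3] gp [ 477.5 -161.9   68.4] pitch 48.1 az 34.6 y [-0.564  0.826  0.004] F [ 0.1 -0.4 -2.7] w 21.9 j [-0.52  0.41 -0.4  -1.1  -0.74  0.39]
```

View pics/o_w.png

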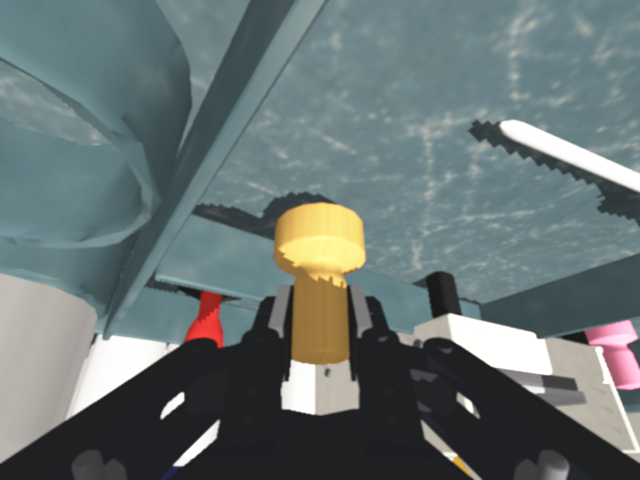

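View pics/o_s.png

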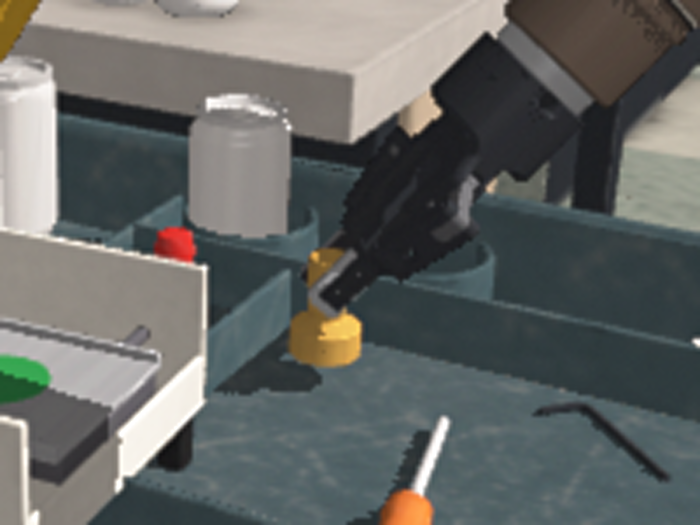

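Lifted cleanly: 21.9 mm grip, upright, 2.7 N load. Planning the carry: raise, go round the front, then in under the lid.

Run:
```python
from kin import *
pad=np.array([562.5,54.7,76]); print('W2',sp(*Q0,[-140,-25,150]))
for n,g in [('W1',[466,-162,150]),('W2',sp(*Q0,[-140,-25,150])),('mid',sp(*Q0,[-80,-12,150])),('W3',pad+[0,0,72]),('W4',pad+[0,0,50])]:
    print(n,np.round(g,1),[o.round(2).tolist() for o in sols(g,48,.6)])
    go(g,np.radians(48),.6)
```

```text
W2 [445.42224546  21.64511278 150.        ]
W1 [ 466 -162  150] [[-0.47, 0.24, -0.38, -0.95, -0.81, 0.14]]
shift [-12.5   0.1  80.2] rot [-0.0006  0.      0.0001] deg 0.0 rows 2.0
W2 [445.4  21.6 150. ] [[0.02, 0.08, -0.59, -0.99, -0.46, -0.17]]
shift [-33.1 183.7  80.2] rot [-0.0006  0.      0.0001] deg 0.0 rows 5.0
mid [504.4  38.7 150. ] [[0.08, 0.16, -0.49, -0.95, -0.42, -0.26]]
shift [ 25.9 200.8  80.2] rot [-0.0006  0.      0.0001] deg 0.0 rows 6.0
W3 [562.5  54.7 148. ] [[0.12, 0.25, -0.39, -0.9, -0.4, -0.34]]
shift [ 84.  216.8  78.2] rot [-0.0006  0.      0.0001] deg 0.0 rows 6.0
W4 [562.5  54.7 126. ] [[0.09, 0.29, -0.39, -0.99, -0.4, -0.23]]
shift [ 84.  216.8  56.2] rot [-0.0006  0.      0.0001] deg 0.0 rows 6.0
```

Request:
move_arm(
  steps=[
    [-1, -2, 0, 16, 0, 0, 0],
    [-1, -5, 0, 34, 0, 0, 0],
    [-1, -8, 2, 54, 0, 0, 0],
    [-1, -11, 8, 70, 0, 0, 0],
    [-1, -14, 20, 80, 0, 0, 0],
  ],
)

```text
clock: 13.25
position: [475.0, -135.6, 136.0]
ee_rot: [-0.275, 0.892, 0.106, 0.342]
contact_force: [0.7, 0.1, -2.4]
gripper_width: 21.9
```

Request:
move_arm(
  steps=[
    [-1, -3, 25, 0, 0, 0, 0],
    [-1, -7, 55, 0, 0, 0, 0],
    [-1, -11, 90, 0, 0, 0, 0],
    [-1, -16, 125, 0, 0, 0, 0],
    [-1, -19, 155, 0, 0, 0, 0],
  ],
)

```text
clock: 13.67
position: [454.1, 21.8, 134.1]
ee_rot: [-0.275, 0.892, 0.108, 0.341]
contact_force: [1.3, 0.9, -2.8]
gripper_width: 22.5
```

Run:
```python
from h import *
st()
S=optics.get_image('scene'); cv2.imwrite('pics/q_s.png',S['frame'])
pad=np.array([562.5,54.7,76]); go(pad+[0,0,72],np.radians(48),.6)
```

```text
t 13.67 tcp [454.1  21.8 134.1] gp [443.6  14.6 148.2] pitch 48.0 az 34.6 y [-0.564  0.826  0.005] F [ 1.3  0.9 -2.8] w 22.5 j [-0.02  0.08 -0.59 -1.01 -0.48 -0.13]
shift [120.8  34.2  -0.3] rot [-0.0088 -0.0052 -0.0055] deg 0.7 rows 4.0
```

View pics/q_s.png

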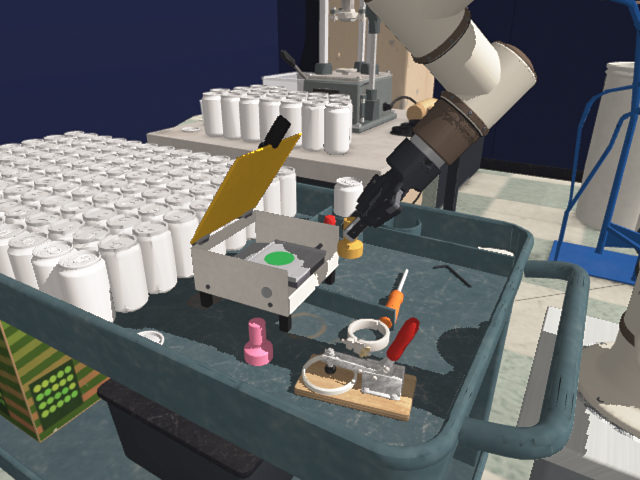

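Request:
move_arm(
  steps=[
    [-1, 15, 6, 0, 0, 0, 0],
    [-1, 40, 12, 0, 0, 0, 0],
    [-1, 65, 20, 0, 0, 0, 0],
    [-1, 90, 27, 0, 0, 0, 0],
    [-1, 108, 31, 0, 0, 0, 0],
  ],
)

```text
clock: 14.13
position: [564.9, 52.1, 134.0]
ee_rot: [-0.276, 0.892, 0.107, 0.341]
contact_force: [0.5, -0.0, -2.1]
gripper_width: 22.3
```

Request:
move_arm(
  steps=[
    [-1, 10, 2, 0, 0, 0, 0],
    [-1, 12, 3, 0, 0, 0, 0],
    [-1, 12, 3, 0, 0, 0, 0],
    [-1, 12, 3, 0, 0, 0, 0],
  ],
)

```text
clock: 14.47
position: [574.3, 53.8, 133.9]
ee_rot: [-0.275, 0.892, 0.107, 0.341]
contact_force: [-0.7, 0.4, -3.6]
gripper_width: 22.2
```

Run:
```python
from h import *
st()
S=optics.get_image('scene'); cv2.imwrite('pics/r_s.png',cv2.resize(S['frame'][100:330,170:440],None,fx=2.8,fy=2.6,interpolation=cv2.INTER_CUBIC))
W=optics.get_image('wrist'); cv2.imwrite('pics/r_w.png',W['frame'])
pad=np.array([562.5,54.7,76])
for p,n in ((S,'s'),(W,'w')):
  for k in ('weight_base','weight_knob','pad'):
    print(n,k,[(np.round(d['uv'],1).tolist(),round(d['conf'],2)) for d in nets.tip_of(k,p)])
s=readout.read_state(); gp=s['position']-19*R.from_quat(s['ee_rot']).as_matrix()[:,2]
for dz in (-49.7,0): print(proj(S,gp+[0,0,dz]),proj(W,gp+[0,0,dz]))
print('pad',proj(S,pad),proj(W,pad))
```

```text
t 14.47 tcp [574.3  53.8 133.9] gp [563.8  46.6 148.1] pitch 48.1 az 34.6 y [-0.564  0.826  0.004] F [-0.7  0.4 -3.6] w 22.2 j [ 0.1   0.25 -0.39 -0.91 -0.42 -0.32]
s weight_base [([262.0, 354.1], 0.71), ([276.4, 244.8], 0.56), ([273.3, 292.0], 0.51)]
s weight_knob [([277.1, 217.5], 0.94), ([259.2, 327.2], 0.81)]
s pad [([275.4, 255.2], 0.72)]
w weight_base [([566.8, 127.8], 0.89), ([317.6, 225.8], 0.56), ([317.6, 117.1], 0.26)]
w weight_knob [([320.9, 324.1], 0.89), ([595.2, 179.9], 0.89)]
w pad [([332.0, 190.1], 0.74)]
[[280.05853381 243.85883024]] [[316.69845753 225.73629702]]
[[279.19328889 216.92962865]] [[316.44699458 330.4900827 ]]
pad [[279.05120203 258.16645162]] [[332.59082264 189.83455853]]
```

View pics/r_s.png

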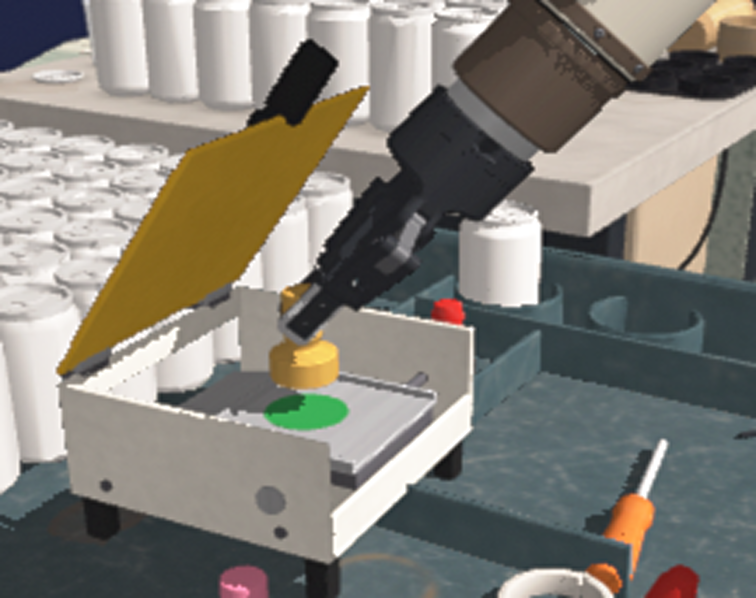

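View pics/r_w.png

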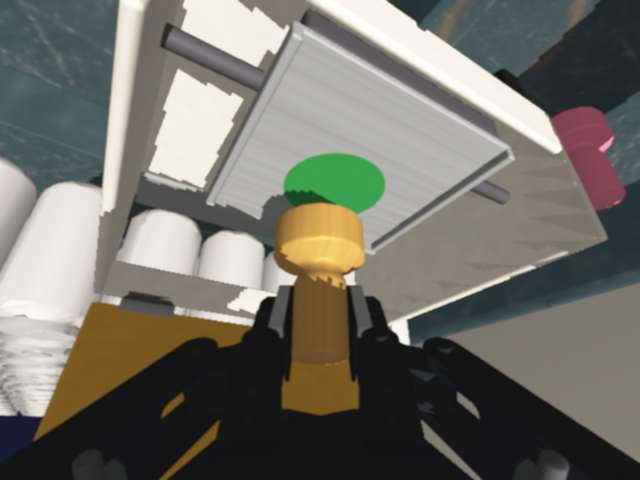

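Request:
move_arm(
  steps=[
    [-1, -0.5, 3, 0, 0, 0, 0],
    [-1, -1.3, 6, -3, 0, 0, 0],
    [-1, -1.3, 8, -7, 0, 0, 0],
    [-1, -1.3, 8, -12, 0, 0, 0],
    [-1, -1.3, 8, -15, 0, 0, 0],
  ],
)

```text
clock: 15.28
position: [574.1, 62.5, 118.8]
ee_rot: [-0.275, 0.892, 0.107, 0.342]
contact_force: [-0.5, -0.9, -2.3]
gripper_width: 22.5
```

```bash
cat > pl.py <<'E'
from h import *
import sys
n=sys.argv[1]
st()
S=optics.get_image('scene'); cv2.imwrite(f'pics/{n}_s.png',cv2.resize(S['frame'][180:300,190:350],None,fx=4.5,fy=4.5,interpolation=cv2.INTER_CUBIC))
W=optics.get_image('wrist'); cv2.imwrite(f'pics/{n}_w.png',W['frame'])
s=readout.read_state(); gp=s['position']-19*R.from_quat(s['ee_rot']).as_matrix()[:,2]; print('base z',(gp[2]-49.7).round(1))
for k in ('weight_base','pad'): print(k,[(np.round(d['uv'],1).tolist(),round(d['conf'],2)) for d in nets.tip_of(k,W)])
print('pad',proj(W,[562.5,54.7,76]),'base',proj(W,gp-[0,0,49.7]))
E
python3 pl.py s
```

```text
t 15.28 tcp [574.1  62.5 118.8] gp [563.6  55.3 132.9] pitch 48.1 az 34.6 y [-0.564  0.826  0.003] F [-0.5 -0.9 -2.3] w 22.5 j [ 0.1   0.27 -0.39 -0.97 -0.4  -0.26]
base z 83.1
weight_base [([317.5, 227.6], 0.87), ([570.2, 142.5], 0.81)]
pad [([318.4, 209.6], 0.8)]
pad [[318.26377446 210.42566334]] base [[317.24256541 224.12896939]]
```

View pics/s_s.png

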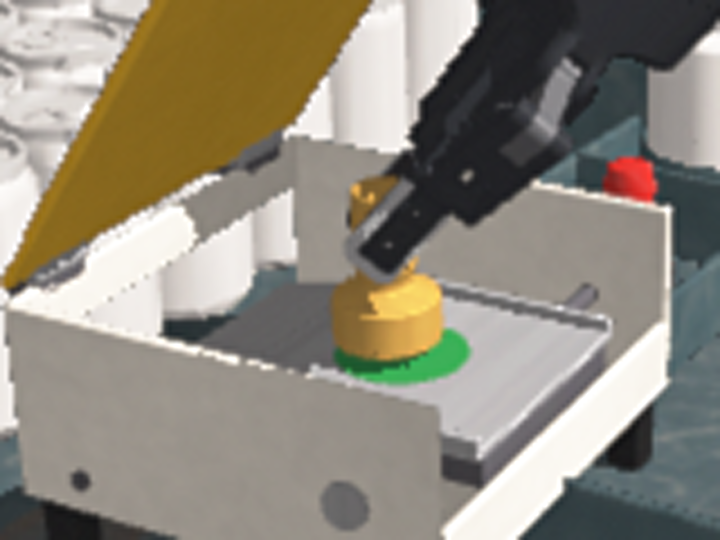

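View pics/s_w.png

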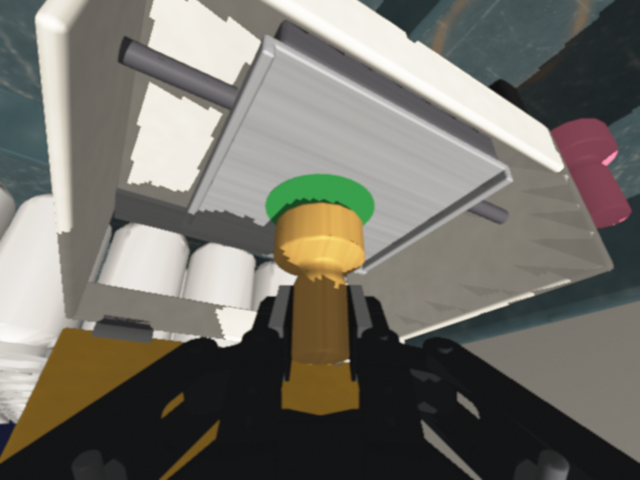

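Run:
```python
from h import *
import pickle
S=pickle.load(open('a.pkl','rb'))['scene']
im=cv2.imread('pics/q_s.png')
def ell(im,lo,hi):
    m=cv2.inRange(cv2.cvtColor(im,cv2.COLOR_BGR2HSV),lo,hi); n,l,s,c=cv2.connectedComponentsWithStats(m); i=1+np.argmax(s[1:,4]); return c[i],s[i]
c,s=ell(im,(50,120,60),(75,255,255)); print(c,s,atz(S,c,76),sp(*Q0,[-20,0,76]))
# brass base in current scene
S2=optics.get_image('scene'); crop=S2['frame'][180:300,190:350]
c,s=ell(crop,(14,110,110),(26,255,255)); print(c+[190,180],s)
s_=readout.read_state(); gp=s_['position']-19*R.from_quat(s_['ee_rot']).as_matrix()[:,2]
# predicted outline of base cylinder bottom circle and pad
for off in ([0,0],[-3,0],[3,0]):
  b=gp+[off[0],off[1],0]; a=np.linspace(0,2*np.pi,60); ring=np.c_[b[0]+21*np.cos(a),b[1]+21*np.sin(a),np.full(60,b[2]-49.7)]; top=ring+[0,0,18]
  A=proj(S2,np.r_[ring,top]); print(off,A.min(0).round(1),A.max(0).round(1))
```

```text
[279.00647249 257.96763754] [265 252  29  13 309] [562.99299572  54.12314977  76.        ] [563.44622218  54.74104786  76.        ]
[230.4213198  203.70143055] [   0    0   82   64 2167]
[0, 0] [265.3 239. ] [290.4 259.4]
[-3, 0] [266.7 239.4] [291.8 259.8]
[3, 0] [263.9 238.7] [288.9 259. ]
```

Request:
move_arm(
  steps=[
    [-1, -2, -0.5, -1, 0, 0, 0],
    [-1, -4, -1.5, -2, 0, 0, 0],
    [-1, -4, -1.5, -3, 0, 0, 0],
    [-1, -4, -1.5, -4, 0, 0, 0],
    [-1, -4, -1.5, -4, 0, 0, 0],
  ],
)

```text
clock: 15.95
position: [570.4, 60.4, 115.5]
ee_rot: [-0.275, 0.892, 0.107, 0.342]
contact_force: [-0.5, -0.8, -2.8]
gripper_width: 22.4
```

Request:
move_arm(
  steps=[
    [-1, 0, 0, -0.5, 0, 0, 0],
    [-1, 0, 0, -1, 0, 0, 0],
    [-1, 0, 0, -1, 0, 0, 0],
  ],
)

```text
clock: 16.2
position: [570.5, 60.6, 114.6]
ee_rot: [-0.275, 0.892, 0.107, 0.342]
contact_force: [-0.0, -0.2, -1.8]
gripper_width: 22.4
```

```bash
python3 pl.py t
```

```text
t 16.2 tcp [570.5  60.6 114.6] gp [560.   53.4 128.7] pitch 48.0 az 34.5 y [-0.564  0.826  0.002] F [-0.  -0.2 -1.8] w 22.4 j [ 0.09  0.28 -0.4  -0.99 -0.4  -0.23]
base z 79.1
weight_base [([566.5, 150.3], 0.94), ([316.6, 225.2], 0.79), ([319.8, 321.4], 0.18)]
pad []
pad [[317.35372785 221.01940073]] base [[317.87865727 223.29790981]]
```

View pics/t_s.png

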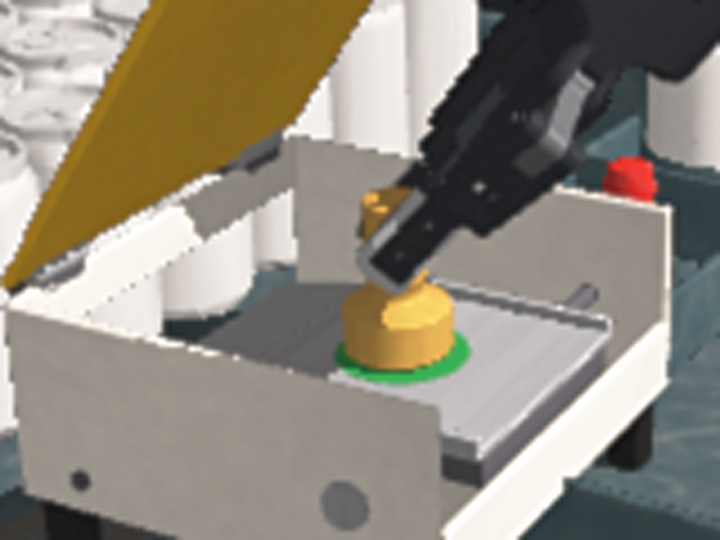

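View pics/t_w.png

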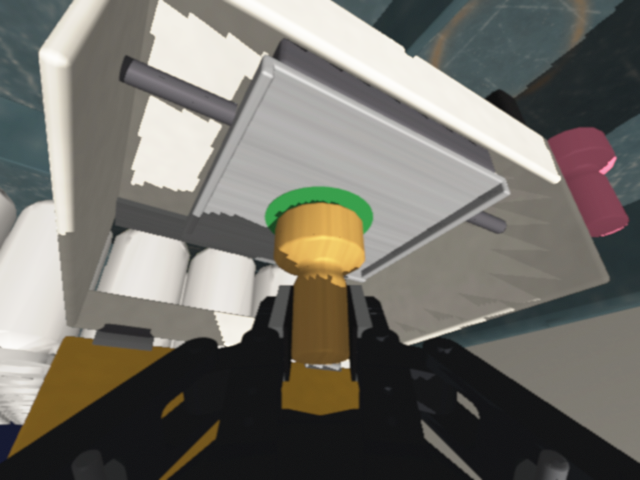

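Request:
move_arm(
  steps=[
    [-1, 0, 0, -0.7, 0, 0, 0],
    [-1, 0, 0, -1.4, 0, 0, 0],
    [-1, 0, 0, -1.4, 0, 0, 0],
  ],
)

```text
clock: 16.65
position: [570.4, 60.5, 113.1]
ee_rot: [-0.275, 0.892, 0.107, 0.342]
contact_force: [-0.3, -0.1, -2.2]
gripper_width: 21.7
```

Request:
move_arm(
  steps=[
    [-1, 0, 0, -0.6, 0, 0, 0],
    [-1, 0, 0, -1.2, 0, 0, 0],
    [-1, 0, 0, -1.2, 0, 0, 0],
  ],
)

```text
clock: 16.9
position: [570.4, 60.5, 111.9]
ee_rot: [-0.275, 0.892, 0.107, 0.342]
contact_force: [1.3, -0.8, -2.4]
gripper_width: 21.9
```

```bash
python3 pl.py u
python3 - <<'E'
from h import *
F=[]
for i in range(6):
    optics.get_image('wrist'); F.append(readout.read_state()['contact_force'])
print(np.mean(F,0).round(2))
E
```

```text
t 16.9 tcp [570.4  60.5 111.9] gp [559.9  53.3 126. ] pitch 48.0 az 34.5 y [-0.564  0.826  0.003] F [ 1.3 -0.8 -2.4] w 21.9 j [ 0.08  0.28 -0.4  -1.   -0.4  -0.21]
base z 76.4
weight_base [([319.9, 224.8], 0.66), ([568.5, 152.4], 0.65), ([320.4, 321.4], 0.25)]
pad []
pad [[317.32672923 225.74421017]] base [[317.88306268 223.28609364]]
[ 0.21 -0.08 -2.36]
```

View pics/u_s.png

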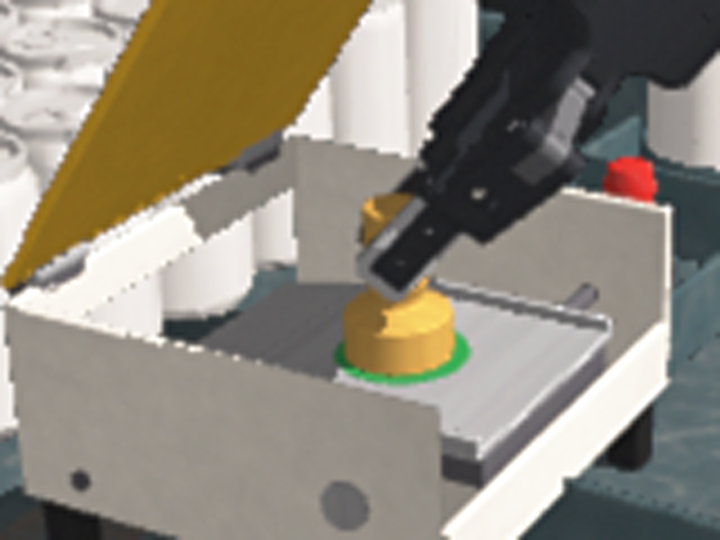

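Base is centred over the pad and about to touch. I'll follow the tray's tipping arc part of the way (0.18 rad, to stay clear of the lid), then release.

Run:
```python
from kin import *
s=readout.read_state(); ax=R.from_euler('z',.068).apply([0,1,0]); piv=sp(*Q0,[-55,0,70]); p0=s['position']-[0,0,.6]; q0=R.from_quat(s['ee_rot'])
np.save('p0.npy',np.r_[p0,q0.as_quat()])
for th in (.03,.06,.09,.12,.15,.18,.2):
    r=R.from_rotvec(ax*th); t=r.apply(p0-piv)+piv; z=(r*q0).as_matrix()[:,2]; p=np.degrees(np.arcsin(-z[2])); a=np.arctan2(z[1],z[0])
    print(th,(t-s['position']).round(1),(ax*th).round(4),round(p,1),round(a,2),[o.round(2).tolist() for o in sols(t-19*z,p,a,6)])
```

```text
0.03 [ 1.2  0.1 -1.9] [-0.002   0.0299  0.    ] 49.5 0.62 [[0.11, 0.29, -0.39, -0.93, -0.41, -0.28]]
0.06 [ 2.4  0.2 -3.2] [-0.0041  0.0599  0.    ] 50.9 0.64 [[0.13, 0.3, -0.38, -0.87, -0.42, -0.33]]
0.09 [ 3.6  0.2 -4.6] [-0.0061  0.0898  0.    ] 52.4 0.66 [[0.14, 0.3, -0.37, -0.82, -0.43, -0.37]]
0.12 [ 4.7  0.3 -6. ] [-0.0082  0.1197  0.    ] 53.8 0.68 [[0.15, 0.31, -0.37, -0.77, -0.44, -0.41]]
0.15 [ 5.7  0.4 -7.4] [-0.0102  0.1497  0.    ] 55.2 0.71 [[0.16, 0.32, -0.36, -0.73, -0.46, -0.43]]
0.18 [ 6.7  0.5 -8.9] [-0.0122  0.1796  0.    ] 56.5 0.73 [[0.17, 0.33, -0.35, -0.69, -0.48, -0.45]]
0.2 [ 7.4  0.5 -9.9] [-0.0136  0.1995  0.    ] 57.4 0.75 [[0.17, 0.33, -0.35, -0.67, -0.5, -0.46]]
```

Request:
move_arm(
  steps=[
    [-1, 1.2, 0.1, -1.9, -0.002, 0.03, 0],
    [-1, 1.8, 0.1, -2.5, -0.003, 0.045, 0],
    [-1, 2.4, 0.2, -3.2, -0.004, 0.06, 0],
    [-1, 3, 0.2, -3.9, -0.005, 0.075, 0],
    [-1, 3.6, 0.2, -4.6, -0.006, 0.09, 0],
  ],
)

```text
clock: 17.82
position: [574.3, 60.8, 107.7]
ee_rot: [-0.271, 0.907, 0.116, 0.301]
contact_force: [-0.2, 0.3, -1.4]
gripper_width: 22.4
```

```bash
python3 pl.py v
```

```text
t 17.82 tcp [574.3  60.8 107.7] gp [565.2  53.7 122.7] pitch 52.4 az 37.8 y [-0.562  0.826  0.048] F [-0.2  0.3 -1.4] w 22.4 j [ 0.14  0.3  -0.38 -0.83 -0.43 -0.44]
base z 73.0
weight_base [([559.9, 155.9], 0.75), ([318.9, 226.4], 0.64)]
pad []
pad [[318.69867516 230.18241876]] base [[313.70817852 227.7812783 ]]
```

View pics/v_s.png

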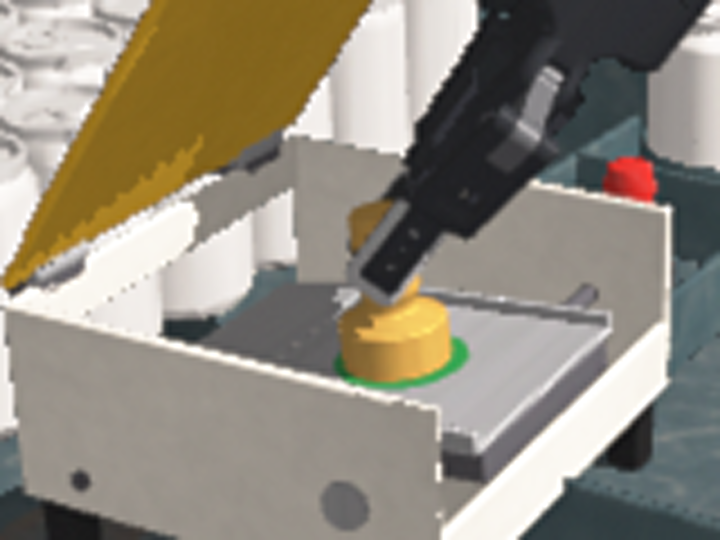

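View pics/v_w.png

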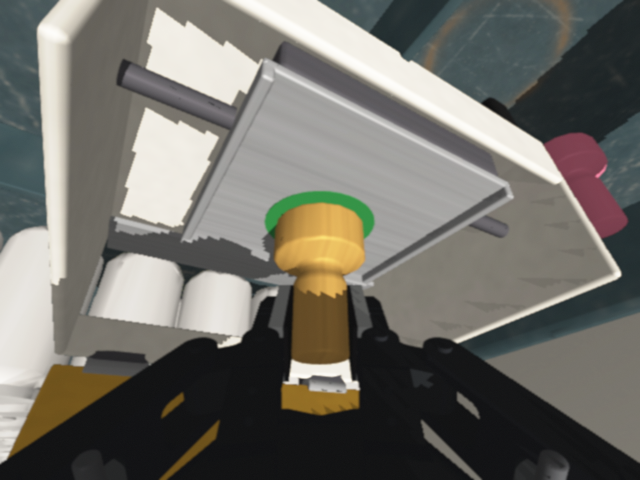

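The tray is following and the weight sits flat on the pad. Continuing to 0.18 rad.

Request:
move_arm(
  steps=[
    [-1, 0.6, 0, -0.9, -0.001, 0.018, 0],
    [-1, 1.2, 0.1, -1.8, -0.0025, 0.036, 0],
    [-1, 1.8, 0.1, -2.7, -0.004, 0.054, 0],
    [-1, 2.5, 0.2, -3.5, -0.005, 0.072, 0],
    [-1, 3.1, 0.3, -4.3, -0.006, 0.09, 0],
  ],
)

```text
clock: 18.43
position: [577.0, 61.0, 103.2]
ee_rot: [-0.266, 0.92, 0.126, 0.259]
contact_force: [-0.7, 0.2, -1.6]
gripper_width: 22.3
```

```bash
python3 pl.py w
python3 - <<'E'
from h import *
S=optics.get_image('scene'); cv2.imwrite('pics/w_full.png',S['frame'])
E
```

```text
t 18.43 tcp [577.   61.  103.2] gp [569.3  54.  119.1] pitch 56.6 az 42.1 y [-0.555  0.826  0.094] F [-0.7  0.2 -1.6] w 22.3 j [ 0.16  0.32 -0.36 -0.7  -0.48 -0.61]
base z 69.4
weight_base [([549.6, 160.3], 0.96), ([317.5, 225.0], 0.87)]
pad []
pad [[319.58363798 235.41465235]] base [[309.16356997 233.15387772]]
```

View pics/w_s.png

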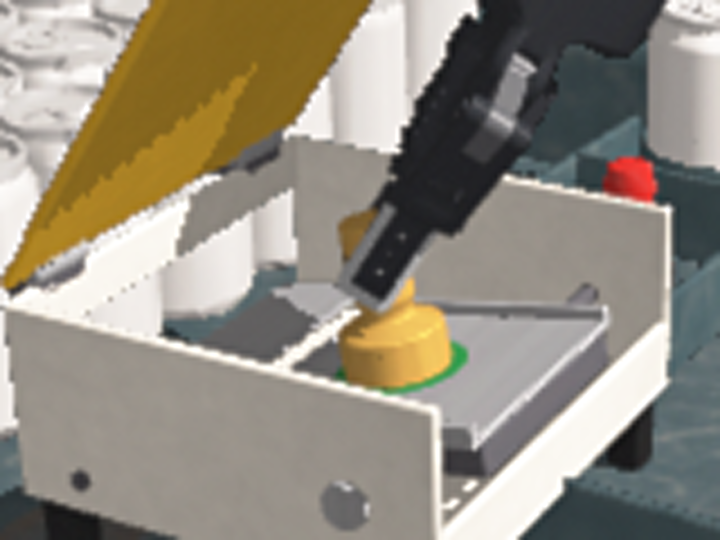

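View pics/w_w.png

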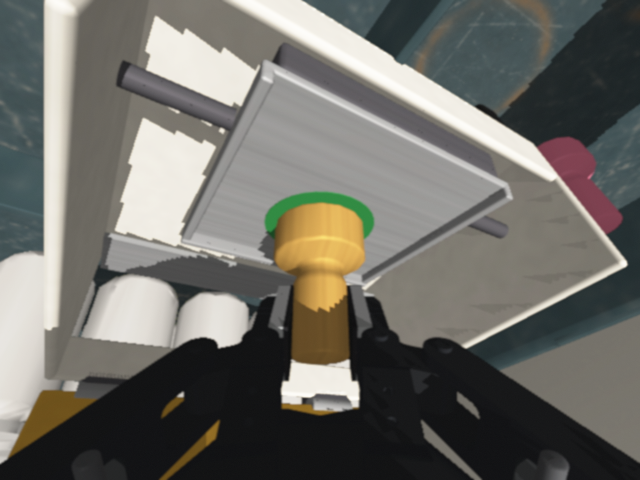

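View pics/w_full.png

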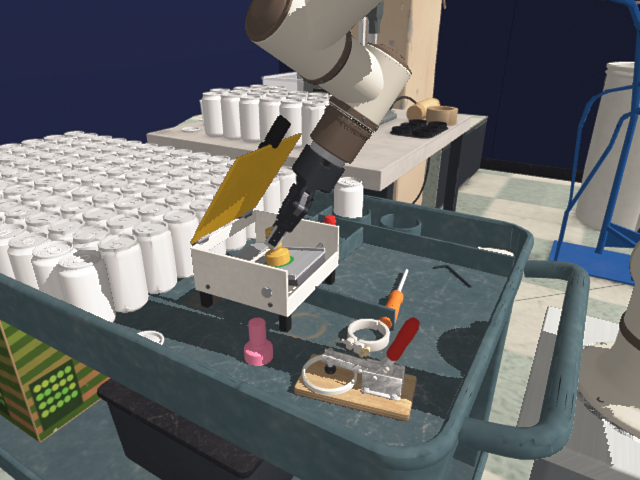

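Request:
move_arm(
  steps=[
    [-1, 0.6, 0, -1, -0.001, 0.02, 0],
    [-1, 1.3, 0.1, -2, -0.003, 0.04, 0],
    [-1, 1.3, 0.1, -2, -0.003, 0.04, 0],
  ],
)

```text
clock: 18.93
position: [578.8, 61.2, 101.3]
ee_rot: [-0.264, 0.925, 0.13, 0.24]
contact_force: [0.1, -0.6, -2.4]
gripper_width: 22.0
```

Request:
move_arm(
  steps=[
    [-0.45, 0, 0, 0, 0, 0, 0],
    [-0.3, 0, 0, 0, 0, 0, 0],
    [-0.1, 0, 0, 0, 0, 0, 0],
    [-0.1, 0, 0, 0, 0, 0, 0],
    [-0.1, 0, 0, 0, 0, 0, 0],
  ],
)

```text
clock: 19.35
position: [578.7, 61.1, 101.6]
ee_rot: [-0.264, 0.925, 0.13, 0.24]
contact_force: [-0.3, 0.5, 0.5]
gripper_width: 38.7
```

```bash
python3 pl.py x
python3 - <<'E'
from h import *
s=readout.read_state(); z=R.from_quat(s['ee_rot']).as_matrix()[:,2]
for k in (8,16,26,40,60,80): print(k,(-k*z).round(1))
E
```

```text
t 19.35 tcp [578.7  61.1 101.6] gp [571.5  54.2 117.8] pitch 58.3 az 44.3 y [-0.551  0.827  0.113] F [-0.3  0.5  0.5] w 38.7 j [ 0.17  0.33 -0.35 -0.65 -0.51 -0.67]
base z 67.9
weight_base [([545.2, 165.3], 0.6)]
pad []
pad [[319.83455964 237.24146172]] base [[307.07078608 235.58772813]]
8 [-3.  -2.9  6.8]
16 [-6.  -5.9 13.6]
26 [-9.8 -9.5 22.1]
40 [-15.  -14.7  34. ]
60 [-22.5 -22.   51.1]
80 [-30.1 -29.4  68.1]
```

View pics/x_s.png

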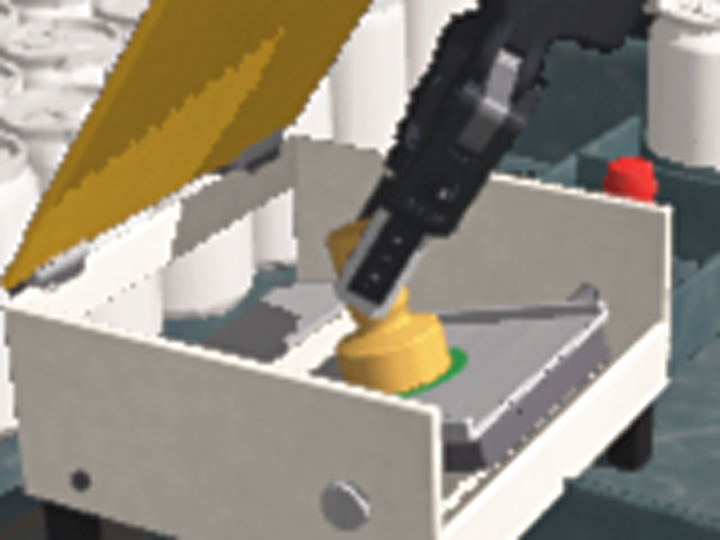

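View pics/x_w.png

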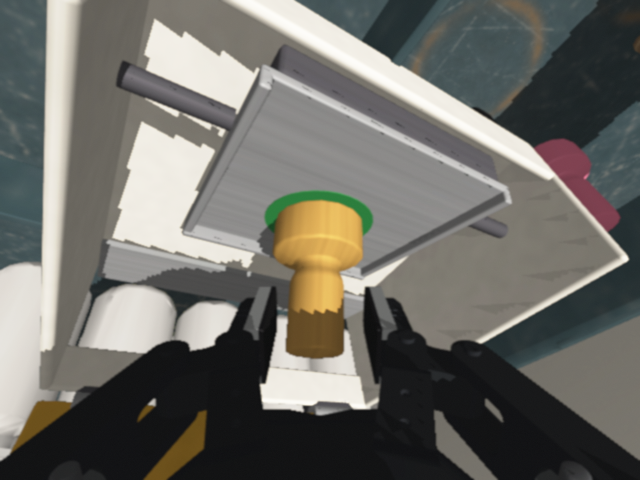

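Released. The weight stands on the pad and the tray is tipped. Retreating along the tool axis.

Request:
move_arm(
  steps=[
    [-0.1, -3, -2.9, 6.8, 0, 0, 0],
    [-0.1, -6, -5.9, 13.6, 0, 0, 0],
    [-0.1, -10, -10, 22, 0, 0, 0],
    [-0.1, -15, -15, 32, 0, 0, 0],
    [-0.1, -22, -22, 45, 0, 0, 0],
  ],
)

```text
clock: 19.97
position: [555.9, 38.7, 147.0]
ee_rot: [-0.264, 0.925, 0.13, 0.24]
contact_force: [0.9, -0.1, 0.7]
gripper_width: 38.4
```

Request:
move_arm(
  steps=[
    [-0.1, -18, -10, 12, 0, 0, 0],
    [-0.1, -40, -22, 22, 0, 0, 0],
    [-0.1, -65, -38, 32, 0, 0, 0],
    [-0.1, -92, -55, 42, 0, 0, 0],
    [-0.1, -115, -70, 50, 0, 0, 0],
  ],
)

```text
clock: 20.38
position: [439.5, -31.7, 197.9]
ee_rot: [-0.265, 0.925, 0.129, 0.241]
contact_force: [0.5, -0.1, 1.1]
gripper_width: 38.4
```

Run:
```python
from lid import *
st()
S=optics.get_image('scene'); cv2.imwrite('pics/y_s.png',S['frame'])
cv2.imwrite('pics/y_c.png',cv2.resize(S['frame'][110:300,180:350],None,fx=4,fy=3.1*4/3.1*0.78,interpolation=cv2.INTER_CUBIC))
W=optics.get_image('wrist'); cv2.imwrite('pics/y_w.png',W['frame'])
m=yellow(S); ys,xs=np.nonzero(m); print(len(ys),xs.min(),xs.max(),ys.min(),ys.max())
```

```text
t 20.38 tcp [439.5 -31.7 197.9] gp [432.3 -38.7 214. ] pitch 58.3 az 44.2 y [-0.552  0.826  0.112] F [ 0.5 -0.1  1.1] w 38.4 j [-0.02 -0.   -0.49 -0.57 -0.76 -0.63]
3785 191 300 134 243
```

View pics/y_s.png

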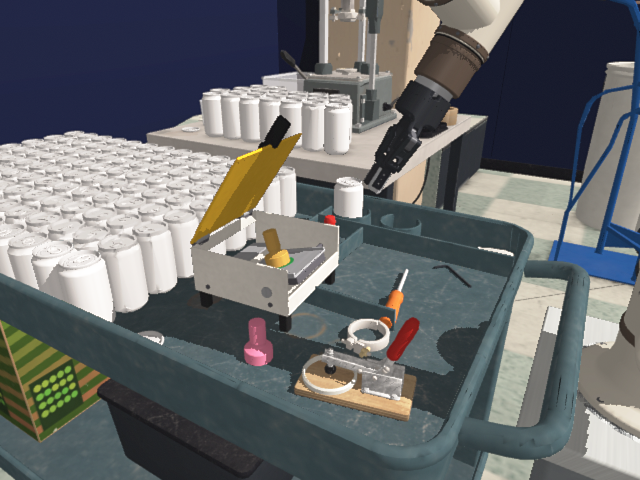

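View pics/y_c.png

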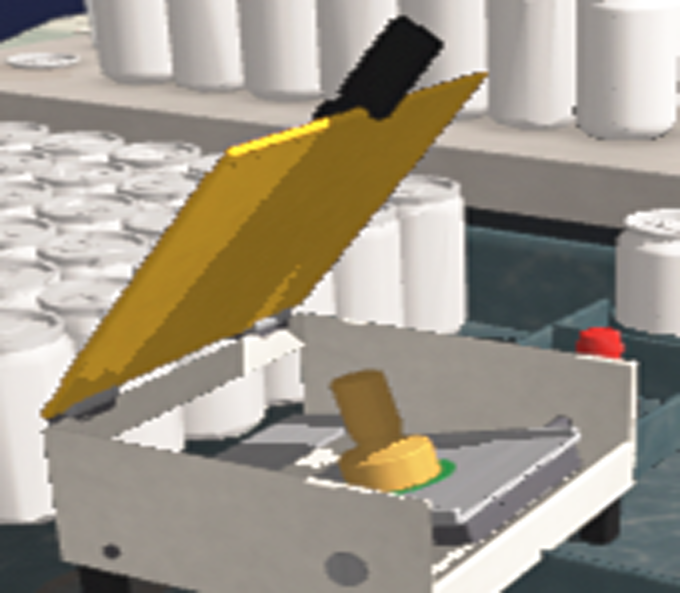

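View pics/y_w.png

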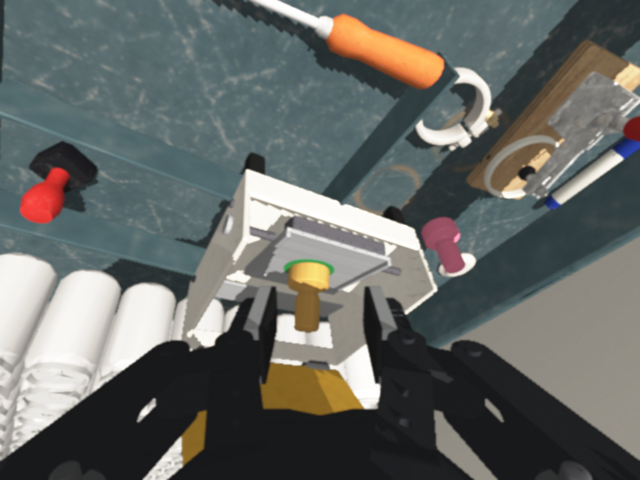

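Request:
move_arm(
  steps=[
    [-0.1, -10, -20, 20, 0, 0, 0],
    [-0.1, -20, -40, 40, 0, 0, 0],
    [-0.1, -20, -40, 40, 0, 0, 0],
    [-0.1, -20, -40, 40, 0, 0, 0],
    [-0.1, -20, -40, 40, 0, 0, 0],
  ],
)

```text
clock: 20.9
position: [421.2, -70.7, 236.2]
ee_rot: [-0.264, 0.925, 0.13, 0.24]
contact_force: [-0.7, 0.4, -0.3]
gripper_width: 38.7
```

Run:
```python
from lid import *
st()
S0=cv2.imread('pics/y_s.png')
S=optics.get_image('scene'); 
d=cv2.absdiff(S0,S['frame'])[225:290,220:340]; print('maxdiff in sorter',d.max(),(d.max(2)>40).sum())
m=yellow(S); ys,xs=np.nonzero(m); print(len(ys),xs.min(),xs.max(),ys.min(),ys.max())
im=cv2.resize(S['frame'][215:295,230:345],None,fx=6,fy=6,interpolation=cv2.INTER_CUBIC)
for th,c in ((.28,(255,0,0)),):
    r=R.from_euler('y',th); a=np.linspace(0,2*np.pi,80)
    f=lambda v: sp(*Q0,r.apply(np.array(v))+[-55,0,70])
    for rad,h in ((26,6),(21,6),(21,24),(12,67)):
        P=np.array([f([35+rad*np.cos(t),rad*np.sin(t),h]) for t in a]); q=((proj(S,P)-[230,215]+.5)*6).astype(int); cv2.polylines(im,[q],True,c,1)
cv2.imwrite('pics/z.png',im)
for k in ('weight_base','pad','weight_knob'): print(k,[(np.round(x['uv'],1).tolist(),round(x['conf'],2)) for x in nets.tip_of(k,S)])
print('pred base/pad',proj(S,f([35,0,6])),'knob',proj(S,f([35,0,53])))
A=__import__('pickle').load(open('a.pkl','rb'))['scene']
for k in ('sample_can','pipe_clamp','screwdriver','sorter'): print(k,[np.round(x['uv'],1).tolist() for x in nets.tip_of(k,S)][:1])
d=cv2.absdiff(A['frame'],S['frame']).max(2); T=optics.get_image('top'); cv2.imwrite('pics/z_t.png',T['frame'])
```

```text
t 20.9 tcp [421.2 -70.7 236.2] gp [414.  -77.7 252.4] pitch 58.3 az 44.3 y [-0.551  0.827  0.113] F [-0.7  0.4 -0.3] w 38.7 j [-0.14 -0.05 -0.43 -0.55 -0.91 -0.59]
maxdiff in sorter 134 470
3784 191 300 134 243
weight_base [([274.6, 261.6], 0.89), ([262.1, 353.1], 0.88)]
pad [([275.5, 263.8], 0.75)]
weight_knob [([269.5, 236.6], 0.95), ([256.9, 330.1], 0.62)]
pred base/pad [[278.61051764 263.12409617]] knob [[271.21973392 237.91559661]]
sample_can [[349.2, 234.8]]
pipe_clamp [[366.6, 338.7]]
screwdriver [[396.1, 298.5]]
sorter [[271.2, 292.2]]
```

View pics/z.png

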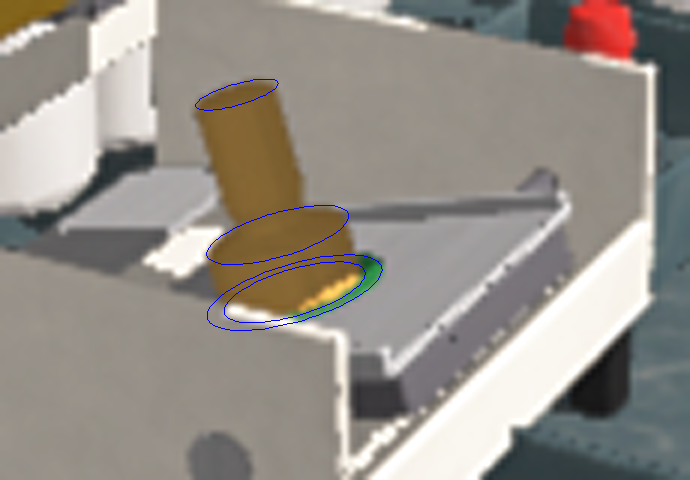

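View pics/z_t.png

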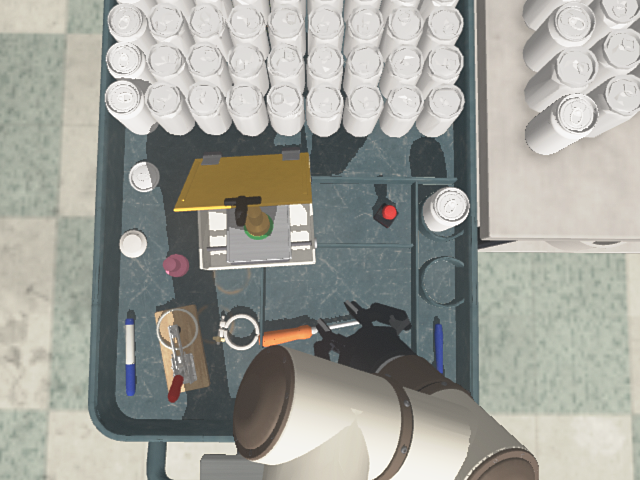

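The weight and tray match the fully tipped prediction of 0.28 rad. One last stability check, then I hand in.

Run:
```python
from lid import *
import time
a=optics.get_image('scene')
for i in range(12): b=optics.get_image('scene')
d=cv2.absdiff(a['frame'],b['frame'])[225:290,220:340]; print('diff over 0.6s',d.max(),(d.max(2)>40).sum(), readout.read_state()['clock'])
print(fit(b,(237.7,158.8),(301.5,133.8))[0]); m=yellow(b); ys,xs=np.nonzero(m); print(xs.min(),xs.max(),ys.min(),ys.max())
d=cv2.absdiff(a['frame'],b['frame']); print(d.max())
print(workorder.job_done())
```

```text
diff over 0.6s 90 1 22.0
54.959843893957114
191 300 134 243
135
the job is handed in; nothing more can be done
None
```

The job is done and handed in at about 22 s of the 69 s allowed. The lid stands at about 55° and the brass weight stands flat on the green pad, with the tray tipped to the back.

**What I did**
- **Lid:** I gripped the black tab, swung the lid from about 7° to about 55° along its hinge arc, and let go. A fit to the lid corners gave 55.0°. Pictures from the release until 1.5 s or more later showed it unmoved.
- **Weight:** I took the brass weight, not the pink look-alike, by its knob with a tilted tool. I carried it round the front and set it on the pad under the lid. I followed the tray down to about 0.22 rad before releasing.

**Last checks**
- **Lid:** its outline had not moved by more than a pixel since I let it go. The 55.0° printed in the last check came from the earlier corner pixels, so the outline is the evidence that it held.
- **Tray and weight:** in the scene camera they match a drawing of the tray fully tipped at 0.28 rad. By eye the base sits about 2–3 mm from the pad's centre.
- **Stillness:** over the last 0.6 s, one pixel changed in the area around the tray. An earlier comparison showed many changed pixels there. The arm had moved between those two pictures and I put it down to its shadow, but I did not confirm that.
- **Bystanders:** the can, clamp and screwdriver were found within about 2 pixels of their starting positions. I checked the date stamp only by eye in the top view, where it looks unmoved.
- **Forces:** sampled contact forces stayed around 5 N or less, and the arm was clear of everything at hand-in.

**Disagreement:** the first aim at the tab, with the tool tilted 55° down, ran into the elbow and wrist joint limits. I switched to a steeper approach of 74°.

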